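Pry open the mould-insert case

TASK

Pry up the shut cover of the mould-insert case with the scraper: work its blade into the notch above the ledge at the front and swing the cover up with it until it stands about upright, touching the cover with nothing but the scraper. Then lay the scraper down again on the rubber mat, and leave everything else where it is.

Things in the scene. Friction and masses are not known exactly. Their poses are not given: they have to be found in the camera images.
- case: Grey steel mould-insert case fixed to the bench, 130 deep (its x) x 150 wide (its y) x 90 mm high, walls 8 mm, under its cover. Origin: centre of its underside. Front: its -x side; hinge: +x side. Mid-front, the rim has a notch 80 mm wide, 10 mm high: a slot between the 80 mm high front wall and the shut cover's underside at 90 mm. A steel insert inside reaches to 45 mm.
- cover: Aluminium cover, a flat plate 130 x 150 x 6 mm, no handle, flush with the case's sides and front. Origin: mid hinge line, at its underside (case frame x = +65, z = 90 mm); the plate runs along its own -x. Shut, its axes match the case's; it opens about its +y (front edge up and back) to 1.9 rad at most. Stiff hinge: it stays where left; lifting its front edge takes 2 to 3 N.
- cover_edge (a point): Middle of the cover's front (free) edge, at its underside; 130 mm from the hinge line. It moves with the cover.
- ledge (a point): Middle of the outer edge, on the top face, of the bright steel pry ledge in front of the notch (case frame x = -77, y = 0, z = 80 mm). The ledge is 80 mm wide, stands 12 mm out from the front wall, and its top is level with the foot of the notch.
- scraper: Scraper, wooden handle and thin steel blade, 195 mm long, 180 g, lying on the mat beside the brush (their places may be swapped). x points from handle to blade tip, z up. Origin: underside of the handle below the balance point. Handle: bar 24 wide (y) x 30 high, x = -70 to +30 mm. Blade: 26 wide x 3 thick, x = +30 to +125 mm, faces at z = 14 and 17 mm, so it lies clear of the mat.
- scraper_grip (a point): On the scraper's handle, x = 0, 18 mm above its underside: a good place to grip across the handle's 24 mm width.
- scraper_tip (a point): Middle of the end of the scraper's blade (x = +125, z = 15.5 mm in its frame).
- mat: Black rubber tool mat fixed on the bench, 260 (its x) x 240 (its y) x 3 mm. Origin: centre of its underside; the top is 3 mm up.
- brush: Hand brush, 170 mm long, lying on the mat about 100 mm from the scraper. Bystander.
- bottle: White plastic bottle, 68 mm diameter, 170 mm tall. Bystander. Origin under its centre.
- spraycan: White can, 58 mm diameter, 160 mm tall. Bystander. Origin under its centre.
- pot: White open plastic pot, 84 mm diameter, 85 mm tall. Bystander. Origin under its centre.
- stone: Grey polishing stone, 100 x 25 x 25 mm. Bystander.
- wrench: Wrench, 170 mm long, lying on the bench. Bystander.
- parallel: Steel parallel block, 120 x 30 x 40 mm. Bystander.
There are look-alikes about, which are no part of the job. Of the things like the scraper, leave any that is purple; of the rest the smaller one is meant.

How it is judged (in metres and radians):
On the way, in this order (a step that is already met when the one before it is completed fails the run):
1. the scraper, in contact with the cover, raises it past 0.4 rad (23 degrees) (angle between cover's own z axis and vertical above 0.4 rad and contact force between scraper and cover above 0.1 N), for 0.05 s.
2. the cover stands about upright: opened past 1.3 rad (75 degrees) (angle between cover's own z axis and vertical above 1.3 rad), for 0.2 s.
At the end, for the whole second after the job is handed in: The cover stays open past 1.3 rad (75 degrees); the scraper lies at rest on the mat, its grip point over the mat (within 130 mm of the mat's centre along its x, 120 mm along its y) and less than 35 mm above the bench (angle between cover's own z axis and vertical above 1.3 rad and linear speed of scraper below 0.02 m/s and height (world z) of scraper_grip below 0.035 m and x of scraper_grip in the frame of mat between -0.13 and 0.13 m and y of scraper_grip in the frame of mat between -0.12 and 0.12 m); the robot touches nothing.
It fails at once if the gripper or arm touches the cover (contact force between any of the fingers, the arm and cover above 0.5 N).
It fails at once if a bystander is shifted by more than 40 mm or knocked over (distance of any of brush, bottle, spraycan, pot, stone, wrench, parallel from where it was at the start of the episode above 0.04 m or angle between any of bottle, spraycan, pot's own z axis and vertical above 0.7 rad).
It also fails if it takes over 59 s, if anything falls off the work surface, if the arm or the gripper's body presses on something with over 40 N, if the wrist force passes 120 N, or if a joint passes its speed limit or range.

ROBOT

A 6-joint arm with a two-finger parallel gripper is mounted at the origin on the work surface. World frame = base frame: x ahead of the robot, y to its left, z up, the work surface at z = 0. Lengths are in m, angles in degrees, forces in N, time in s.
With the tool pointing down it reaches from about 0.3 to 0.75 m from the base axis. Payload 8.5 kg.
Tool frame: the origin (TCP) lies between the finger pads; the fingertips stand ahead of it and the grasp point (between the pads) lies 8 mm behind it (env.tcp_to_tips is the z of the fingertips in the tool frame, in m); z points along the fingers, x is the direction in which the jaws open and shut, and the axes are right-handed (so a half turn about z gives the same grasp; the last joint's range is limited). The gripper opens to 85 mm and grips with 20 to 120 N. Pads are 22 mm wide; open, the fingers measure 114 mm over their backs; the gripper's body (76 mm by 85 mm) begins 54 mm behind the grasp point. The pads swing forward as they close: fully open they stand 13 mm farther back than shut.
Start: joints at [60.315, 21.807, 74.336, -0, 83.858, -12.336], TCP at [0.164, 0.525, 0.208] pointing down, gripper open.
Joint ranges: [-178.18, 178.18], [-50.72, 133.34], [12.68, 142.11], [-81.47, 261.47], [9.98, 163.14], [-165.26, 165.26]. Speed limits (degrees/s): [136.94, 136.94, 180, 180, 180, 180].

INTERFACE

Orientations are given as a 3x3 rotation matrix whose columns are the frame's x, y, z axes.
In Python, from rig import observe, viewer, env gives the robot as it stands.
- The arm moves only by the tool jog_arm, never from a script. Its arguments are lists of equal length, an entry for each row: "dr": the turn, a rotation vector about the tool's x, y, z in rad, a list of three; "slide": the shift along the tool's x, y, z in m, a list of three; "gripper": the opening, from -1 (shut) to 1 (fully open), so that 0 is half open. In form: {"dr": [[rx, ry, rz], ...], "slide": [[dx, dy, dz], ...], "gripper": [gripper, ...]}. A call has exactly 10 rows; each row shifts and turns the commanded pose from where the row before left it, along the tool's axes as they then stand; what a row does not reach is not made up. A row lasts 1/10 s, in which the tool goes at most 50 mm and 8.59 degrees, less where a joint would pass 70% of its speed; a pose out of reach is approached as far as the arm can. A call is refused whole if a number of a shift passes 0.05 or a number of a turn 0.15, either way. A call with a gripper value outside its range is refused whole. The fingers move at their own pace and stop on an object; "force" is the grip in N (left out, the last holds). Time passes only in rows, so rows that do not move let the fingers close, or fill a call up. It gives the time, the measured TCP pose, the force and the opening at its end, in the units of the state.
- observe(): the state, without advancing time (a new reading comes with each control period).
- viewer.get_image(name): name is "scene" or "top"; returns a dict with "pixels" (400x640x3 uint8, blue, green, red), "camera_matrix" (3x3 intrinsics, pixels), "R" (3x3) and "t" (3): a world point X has camera coordinates R X + t. Camera axes: x right, y down, z forward; pixel columns grow to the right and rows downward; lengths in m; the calibration is good to about 2 mm. A picture is of the moment at which its call begins. There is no depth.
- env.close_job(): hands the job in, once; it reports no verdict.
The state is a dict: "time_s": time; "q": joint angles; "qvel": joint speeds; "joint_efforts": joint torques, N m; "position": TCP position; "tool_rot": TCP orientation; "ft_force": force on the tool from outside, world axes, zero at the start; "wrist_torque": the same for the moment, N m; "grip_width": finger opening in m.
Only numpy, scipy, OpenCV 4.12 (cv2) and the standard library are available. Lean on these libraries where they do the work, as an engineer would, in place of code of your own. Each camera call takes 0.05 s, during which the arm holds its last target.

## Working session

There is one attempt and no reset: what is moved stays moved. The work goes in short steps, Python scripts to look and compute and a tool call to move; the robot and the scene stay as the last step left them, time stands still between calls to the robot, and variables do not carry over. Pictures are saved under pics/ and viewed, and the job is handed in when it is done.

Besides the shell and the picture viewer there is one more tool, called after ">>>" as name(argument=value, ...), one argument or row to a line, values as JSON. jog_arm: Moves the arm, as the interface text tells. Its arguments: {"type":"object","properties":{"dr":{"type":"array","items":{"type":"array","items":{"type":"number"}}},"slide":{"type":"array","items":{"type":"array","items":{"type":"number"}}},"gripper":{"type":"array","items":{"type":"number"}},"force":{"type":"number"}},"required":["dr","slide","gripper"]}

```bash
ls; mkdir -p pics; python3 - <<'E'
from rig import observe, viewer, env
import cv2
s=observe(); print(s); print(env.tcp_to_tips)
for n in("scene","top"):
    d=viewer.get_image(n); cv2.imwrite(f"pics/{n}0.png",d["pixels"]); print(n,d["camera_matrix"],d["R"],d["t"])
E
```

```text
pics
{'time_s': 0.0, 'q': array([ 6.03157577e+01,  2.18418080e+01,  7.43846658e+01, -8.18159010e-04,
        8.38586578e+01, -1.23346708e+01]), 'qvel': array([-0.018796  , -0.01563711,  0.03659929,  0.03987214, -0.10243607,
       -0.02344252]), 'joint_efforts': array([-1.48533938e-03, -4.48429406e+01, -2.31276691e+01, -1.88180138e-04,
        4.68297105e-03, -1.43819028e-05]), 'position': array([0.1638401 , 0.52468626, 0.20720466]), 'tool_rot': array([[ 2.98198814e-01,  9.54503507e-01, -7.23476328e-04],
       [ 9.54502672e-01, -2.98199537e-01, -1.29786930e-03],
       [-1.45456110e-03, -3.03537003e-04, -9.99998896e-01]]), 'ft_force': array([-0.42565151,  0.13563936,  0.00470595]), 'wrist_torque': array([-0.011986  ,  0.00393507, -0.01553939]), 'grip_width': 0.08532399980591428}
0.011
scene [[419.21328683   0.         320.29912168]
 [  0.         419.21328683 200.54864883]
 [  0.           0.           1.        ]] [[-0.62614871  0.7796862   0.00521746]
 [ 0.54342828  0.44119423 -0.7141662 ]
 [-0.55912745 -0.44433893 -0.69995672]] [ 0.35270882 -0.19465393  1.64446628]
top [[444.10243673   0.         316.70025745]
 [  0.         444.10243673 198.68744359]
 [  0.           0.           1.        ]] [[-0.02705382 -0.99958019 -0.01036943]
 [-0.98656632  0.02837052 -0.16087887]
 [ 0.16110552  0.00587774 -0.98691968]] [-0.0270794   0.51479039  1.62515866]
```

View pics/scene0.png

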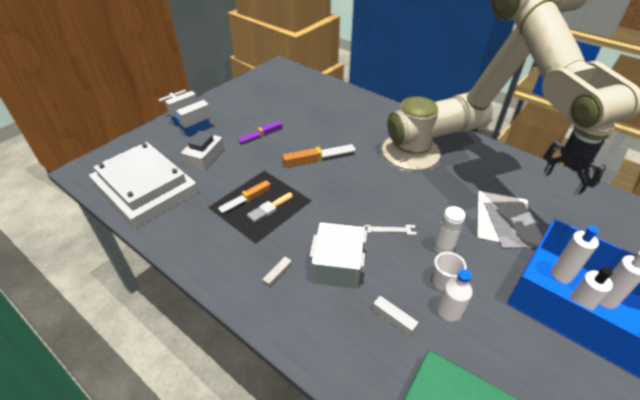

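View pics/top0.png

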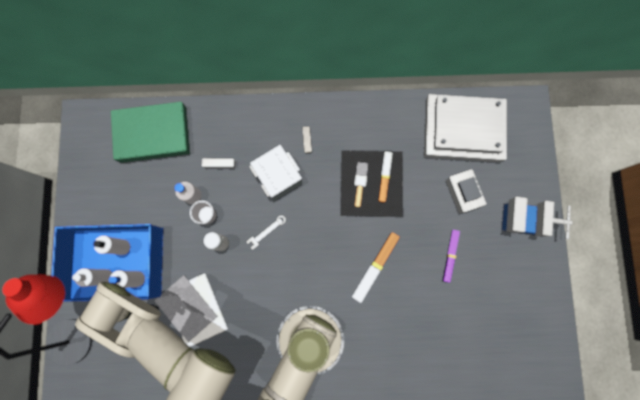

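```bash
python3 - <<'E'
import cv2,numpy as np
a=cv2.imread("pics/top0.png"); s=cv2.imread("pics/scene0.png")
cv2.imwrite("pics/c1.png",np.hstack([cv2.resize(a[135:225,330:415],None,fx=6,fy=6,interpolation=2)[:, :],]))
cv2.imwrite("pics/c2.png",cv2.resize(a[130:210,235:325],None,fx=7,fy=7,interpolation=2))
cv2.imwrite("pics/c3.png",cv2.resize(s[215:295,295:385],None,fx=7,fy=7,interpolation=2))
cv2.imwrite("pics/c4.png",cv2.resize(s[165:245,205:315],None,fx=7,fy=7,interpolation=2))
E
```

```text
(no output)
```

View pics/c1.png

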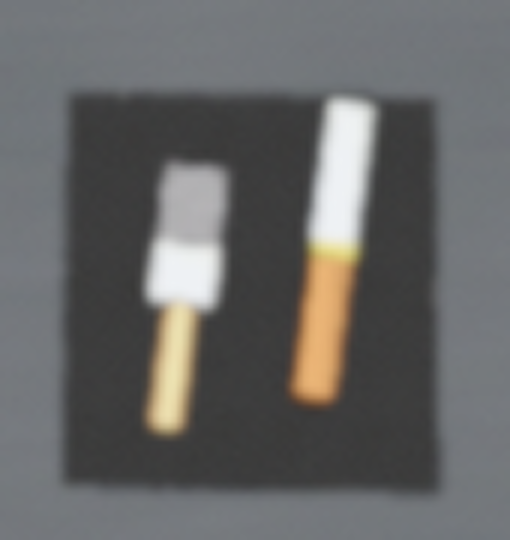

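View pics/c2.png

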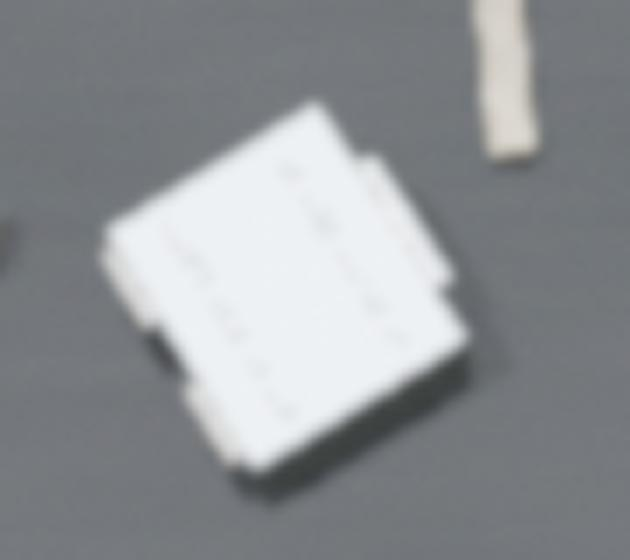

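View pics/c3.png

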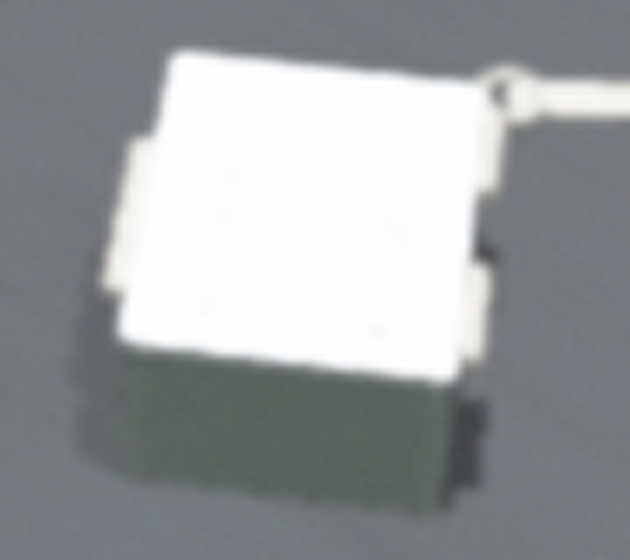

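View pics/c4.png

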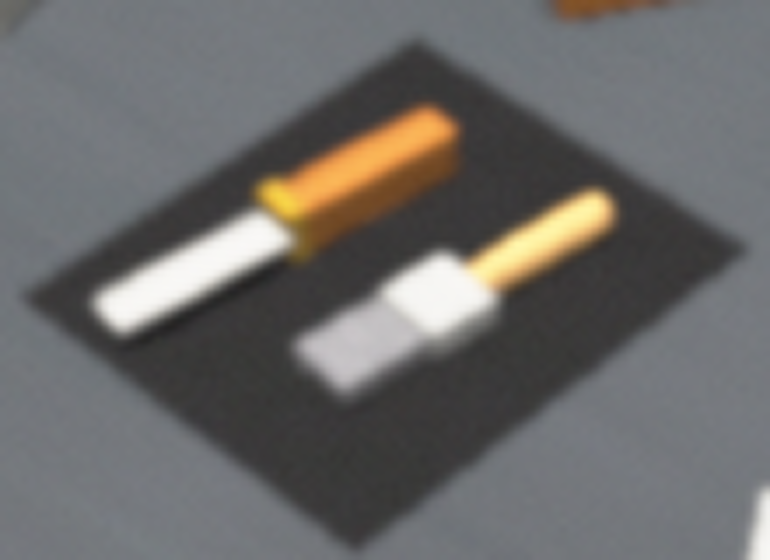

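```bash
cat > h.py <<'E'
import numpy as np
K={"scene":np.array([[419.21328683,0,320.29912168],[0,419.21328683,200.54864883],[0,0,1]]),"top":np.array([[444.10243673,0,316.70025745],[0,444.10243673,198.68744359],[0,0,1]])}
R={"scene":np.array([[-0.62614871,0.7796862,0.00521746],[0.54342828,0.44119423,-0.7141662],[-0.55912745,-0.44433893,-0.69995672]]),"top":np.array([[-0.02705382,-0.99958019,-0.01036943],[-0.98656632,0.02837052,-0.16087887],[0.16110552,0.00587774,-0.98691968]])}
T={"scene":np.array([0.35270882,-0.19465393,1.64446628]),"top":np.array([-0.0270794,0.51479039,1.62515866])}
def proj(n,X):
    c=np.atleast_2d(X)@R[n].T+T[n]; p=c@K[n].T; return p[:,:2]/p[:,2:]
def back(n,uv,z):
    d=R[n].T@np.linalg.solve(K[n],np.array([uv[0],uv[1],1.])); o=-R[n].T@T[n]
    return o+d*(z-o[2])/d[2]
def crop(uv,org,f): return ((uv[0]+.5)/f-.5+org[0],(uv[1]+.5)/f-.5+org[1])
def pose(x,y,a): 
    c,s=np.cos(a),np.sin(a); return lambda P:np.asarray(P,float)@np.array([[c,-s,0],[s,c,0],[0,0,1]]).T+[x,y,0]
E
python3 - <<'E'
from h import *
from scipy.optimize import least_squares
def fit(name,obs,x0):
    def f(p): 
        F=pose(*p); return np.concatenate([(proj(n,F(P))[0]-uv) for n,uv,P in obs])
    r=least_squares(f,x0,loss='soft_l1'); print(name,r.x[:2].round(4),np.degrees(r.x[2]).round(2),'res',r.fun.round(1)); return r.x
o1=(235,130);o3=(295,215)
T_=lambda u,o,f,P,n="top":(n,crop(u,o,f),P)
obs=[T_((315,100),o1,7,[-.065,.075,.096]),T_((105,230),o1,7,[.065,.075,.096]),T_((470,340),o1,7,[-.065,-.075,.096]),T_((258,474),o1,7,[.065,-.075,.096]),
T_((375,155),o1,7,[-.077,.04,.08]),T_((457,285),o1,7,[-.077,-.04,.08]),
T_((172,50),o3,7,[-.065,-.075,.096],"scene"),T_((490,82),o3,7,[.065,-.075,.096],"scene"),T_((118,342),o3,7,[-.065,.075,.096],"scene"),T_((455,382),o3,7,[.065,.075,.096],"scene"),T_((133,140),o3,7,[-.077,-.04,.08],"scene"),T_((105,290),o3,7,[-.077,.04,.08],"scene")]
for n in ("top","scene"):
    fit("case "+n,[o for o in obs if o[0]==n],[.45,.1,2.12])
fit("case",obs,[.45,.1,2.12])
om=(330,135);o4=(205,165)
mo=[T_((70,93),om,6,[.13,.12,.003]),T_((440,98),om,6,[.13,-.12,.003]),T_((65,485),om,6,[-.13,.12,.003]),T_((440,492),om,6,[-.13,-.12,.003]),
T_((418,40),o4,7,[-.13,-.12,.003],"scene"),T_((22,296),o4,7,[.13,-.12,.003],"scene"),T_((748,248),o4,7,[-.13,.12,.003],"scene"),T_((355,550),o4,7,[.13,.12,.003],"scene")]
fit("mat",mo,[.45,-.13,0])
z=.003
so=[T_((326,97),om,6,[.125,.013,z+.017]),T_((378,102),om,6,[.125,-.013,z+.017]),T_((290,398),om,6,[-.07,.012,z+.03]),T_((338,404),om,6,[-.07,-.012,z+.03]),
T_((92,298),o4,7,[.125,-.013,z+.017],"scene"),T_((122,337),o4,7,[.125,.013,z+.015],"scene"),T_((428,104),o4,7,[-.07,-.012,z+.03],"scene"),T_((460,130),o4,7,[-.07,.012,z+.03],"scene")]
for n in ("top","scene"):
    fit("scr "+n,[o for o in so if o[0]==n],[.45,-.17,-.1])
fit("scr",so,[.45,-.17,-.1])
E
```

```text
case top [0.6599 0.1041] 54.26 res [ -0.8  40.7   0.3   2.7   0.4 -26.6   1.9 -64.7  -0.8  27.8  -0.3  -8.3]
case scene [0.5456 0.0499] 137.6 res [  0.4  19.   -0.3   9.2   0.7 -59.6  -6.2 -69.7   0.    1.    0.3 -40.1]
case [0.5472 0.0509] 137.94 res [ 38.6  43.9  45.2  52.3 -14.5 -16.4  -7.7  -9.1  25.   28.4  -3.1  -3.9
   0.5  19.6  -0.2   9.6   0.5 -59.1  -6.4 -69.3   0.1   1.6   0.2 -39.5]
mat [ 0.5776 -0.253 ] -2.9 res [-0.7 -0.9 -0.8 -0.5 -0.9 -0.2 -0.3  0.  -0.3 -1.6 -0.4 -1.3  0.1 -1.2
 -0.2 -1.1]
scr top [ 0.5693 -0.2996] -10.09 res [ 0.7  0.7 -1.2  0.8  1.  -0.7 -0.6 -0.7]
scr scene [ 0.5746 -0.2938] -10.78 res [ 0.1  0.4 -0.  -0.4  0.3  0.1 -0.3 -0.1]
scr [ 0.5718 -0.2969] -10.45 res [ 0.2  0.1 -1.8  0.2  0.2 -1.3 -1.5 -1.4  0.2 -0.4  0.1 -1.2  0.1 -0.7
 -0.5 -0.9]
```

```bash
cat > m.py <<'E'
from h import *
import cv2
from scipy.optimize import least_squares
# render-based fit: compare soft mask from image with antialiased polygon render (local pixel weights)
def render(n,polys,box,S=8):
    x0,y0,w,h=box; m=np.zeros((h*S,w*S),np.uint8)
    for P in polys:
        uv=proj(n,P); q=((uv-[x0,y0]+.5)*S-.5)
        cv2.fillConvexPoly(m,cv2.convexHull(np.round(q*16).astype(np.int32).reshape(-1,1,2)),255,shift=4)
    m=cv2.resize(m,(w,h),interpolation=cv2.INTER_AREA).astype(float)/255
    return cv2.GaussianBlur(m,(0,0),0.8)
def boxpts(x,y,z): return np.array([[a,b,c] for a in x for b in y for c in z])
E
python3 - <<'E'
from m import *
im={n:cv2.imread(f"pics/{n}0.png").astype(float) for n in("top","scene")}
# soft masks
def fit(parts,maskf,boxes,x0,names):
    M={n:maskf(im[n][b[1]:b[1]+b[3],b[0]:b[0]+b[2]]) for n,b in boxes.items()}
    def f(p):
        F=pose(*p); return np.concatenate([(render(n,[F(P) for P in parts],boxes[n])-M[n]).ravel() for n in names])
    best=None
    r=least_squares(f,x0,diff_step=[2e-3,5e-3,5e-3],x_scale=[.01,.01,.1])
    from scipy.optimize import minimize
    r2=minimize(lambda p:(f(p)**2).sum(),r.x,method='Nelder-Mead',options=dict(initial_simplex=np.array([r.x,r.x+[.004,0,0],r.x+[0,.004,0],r.x+[0,0,.03]])))
    print(names,r2.x[:2].round(4),np.degrees(r2.x[2]).round(2),r2.fun.round(2))
    return r2.x
z=.003
scr=[boxpts((-.07,.03),(-.012,.012),(z,z+.03)),boxpts((.03,.125),(-.013,.013),(z+.014,z+.017))]
# scraper against dark mat: brightness max channel
ms=lambda a:np.clip((a.max(2)-60)/(190-60),0,1)
bs={"top":(373,148,25,60),"scene":(215,175,60,45)}
def mscene(a): return ms(a)
mat=[boxpts((-.13,.13),(-.12,.12),(0,z))]
case=[boxpts((-.065,.065),(-.075,.075),(.090,.096)),boxpts((-.077,-.065),(-.04,.04),(.076,.08))]
mc=lambda a:np.clip((a.min(2)-115)/(225-115),0,1)
bc={"top":(246,140,58,60),"scene":(305,215,62,62)}
for i,(n,b) in enumerate(bs.items()): cv2.imwrite(f"pics/mk{n}.png",cv2.resize(ms(im[n][b[1]:b[1]+b[3],b[0]:b[0]+b[2]])*255,None,fx=6,fy=6,interpolation=0))
for names in (["top"],):
    fit(scr,ms,bs,[.572,-.297,-.18],names)
for names in (["top"],["scene"],["top","scene"]):
    fit(case,mc,bc,[.57,.1,2.12],names)
# point fit case
T_=lambda u,o,f,P,n="top":(n,crop(u,o,f),P)
o1=(235,130);o3=(295,215)
obs=[T_((315,100),o1,7,[-.065,-.075,.096][:1]+[.075,.096]) ]
E
```

```text
['top'] [ 0.5734 -0.3007] -10.14 36.57
['top'] [0.6152 0.1091] 120.36 37.43
['scene'] [0.6173 0.1116] 121.0 82.12
['top', 'scene'] [0.6166 0.1108] 120.43 132.2[ WARN:0@0.839] global loadsave.cpp:1063 imwrite_ Unsupported depth image for selected encoder is fallbacked to CV_8U.
```

View pics/mkscene.png

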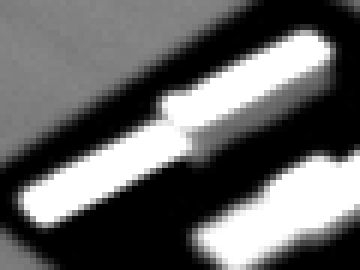

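```bash
cat > plan.py <<'E'
from h import *
from scipy.spatial.transform import Rotation as Rn
def tool(yaw,pitch=0,axis=None):
    a=np.radians(yaw);c,s=np.cos(a),np.sin(a)
    return np.array([[c,s,0],[s,-c,0],[0,0,-1.]])
def plan(p0,R0,wps,rows,dec=4):
    """wps list of (pos,R,n)"""
    dr=[];sl=[];p=np.array(p0,float);Rc=np.array(R0)
    for pos,Rt,n in wps:
        for k in range(n):
            f=1/(n-k)
            rv=Rn.from_matrix(Rc.T@Rt).as_rotvec()*f
            d=Rc.T@(np.array(pos)-p)*f
            rv=rv.round(dec);d=d.round(dec); dr.append(rv.tolist());sl.append(d.tolist())
            p=p+Rc@d; Rc=Rc@Rn.from_rotvec(rv).as_matrix()
    while len(dr)%10: dr.append([0,0,0]);sl.append([0,0,0])
    for i in range(0,len(dr),10):
        print('dr',str(dr[i:i+10]).replace('-0.0,','0,').replace('0.0,','0,').replace(' ',''));print('sl',str(sl[i:i+10]).replace(' ',''))
    print('end',p.round(4),Rc.round(3).tolist(),'maxd',np.linalg.norm(sl,axis=1).max().round(4),'maxr',np.linalg.norm(dr,axis=1).max().round(3))
E
python3 - <<'E'
from plan import *
from rig import observe
s=observe()
Rt=tool(-100.3)
print(s['position'],Rn.from_matrix(s['tool_rot'].T@Rt).as_rotvec())
R0=tool(72.65)
Rm=tool(72.65-86); 
plan(s['position'],R0,[((.37,.11,.27),Rm,12),((.579,-.299,.20),Rt,13),((.579,-.299,.09),Rt,5)],0)
E
```

```text
[0.16386513 0.52471181 0.20727745] [1.88197757e-03 4.94133876e-04 3.01856957e+00]
dr [[0,0,0.1251],[0,0,0.1251],[0,0,0.1251],[0,0,0.1251],[0,0,0.1251],[0,0,0.1251],[0,0,0.1251],[0,0,0.1251],[0,0,0.125],[0,0,0.1251]]
sl [[-0.0279,0.0267,-0.0052],[-0.0243,0.03,-0.0052],[-0.0204,0.0328,-0.0052],[-0.0161,0.035,-0.0052],[-0.0116,0.0368,-0.0052],[-0.007,0.038,-0.0052],[-0.0022,0.0385,-0.0053],[0.0027,0.0385,-0.0052],[0.0074,0.0379,-0.0053],[0.0121,0.0366,-0.0052]]
dr [[0,0,0.125],[0,0,0.1251],[0,0,0.1167],[0,0,0.1167],[0,0,0.1167],[0,0,0.1167],[0,0,0.1167],[0,0,0.1168],[0,0,0.1167],[0,0,0.1168]]
sl [[0.0166,0.0348,-0.0053],[0.0208,0.0326,-0.0052],[0.0229,0.0269,0.0054],[0.0259,0.024,0.0054],[0.0285,0.0209,0.0054],[0.0307,0.0174,0.0054],[0.0326,0.0137,0.0054],[0.0339,0.0098,0.0054],[0.0349,0.0058,0.0054],[0.0353,0.0017,0.0054]]
dr [[0,0,0.1167],[0,0,0.1168],[0,0,0.1167],[0,0,0.1168],[0,0,0.1167],[0,0,0.0],[0,0,0.0],[0,0,0.0],[0,0,0.0],[0,0,0.0]]
sl [[0.0352,-0.0024,0.0054],[0.0347,-0.0065,0.0053],[0.0338,-0.0105,0.0054],[0.0323,-0.0144,0.0053],[0.0304,-0.018,0.0054],[-0.0,0.0,0.022],[-0.0,0.0,0.022],[-0.0,0.0,0.022],[-0.0,0.0,0.022],[-0.0,0.0,0.022]]
end [ 0.579 -0.299  0.09 ] [[-0.179, -0.984, 0.0], [-0.984, 0.179, 0.0], [0.0, 0.0, -1.0]] maxd 0.039 maxr 0.125
```

>>> jog_arm(
  dr=[
    [0, 0, 0.125],
    [0, 0, 0.125],
    [0, 0, 0.125],
    [0, 0, 0.125],
    [0, 0, 0.125],
    [0, 0, 0.125],
    [0, 0, 0.125],
    [0, 0, 0.125],
    [0, 0, 0.125],
    [0, 0, 0.125],
  ],
  slide=[
    [-0.028, 0.027, -0.005],
    [-0.024, 0.03, -0.005],
    [-0.02, 0.033, -0.005],
    [-0.016, 0.035, -0.005],
    [-0.012, 0.037, -0.005],
    [-0.007, 0.038, -0.005],
    [-0.002, 0.039, -0.005],
    [0.003, 0.039, -0.005],
    [0.007, 0.038, -0.005],
    [0.012, 0.037, -0.005],
  ],
  gripper=[0.3, 0.3, 0.3, 0.3, 0.3, 0.3, 0.3, 0.3, 0.3, 0.3],
)

```text
time_s: 1.1
position: [0.3373, 0.1766, 0.2579]
tool_rot: [[1.0, 0.013, -0.0], [0.013, -1.0, -0.0], [-0.0, 0.0, -1.0]]
ft_force: [1.5, -0.4, 0.1]
grip_width: 0.0556
```

>>> jog_arm(
  dr=[
    [0, 0, 0.125],
    [0, 0, 0.125],
    [0, 0, 0.117],
    [0, 0, 0.117],
    [0, 0, 0.117],
    [0, 0, 0.117],
    [0, 0, 0.117],
    [0, 0, 0.117],
    [0, 0, 0.117],
    [0, 0, 0.117],
  ],
  slide=[
    [0.017, 0.035, -0.005],
    [0.021, 0.033, -0.005],
    [0.023, 0.027, 0.005],
    [0.026, 0.024, 0.005],
    [0.029, 0.021, 0.005],
    [0.031, 0.017, 0.005],
    [0.033, 0.014, 0.005],
    [0.034, 0.01, 0.005],
    [0.035, 0.006, 0.005],
    [0.035, 0.002, 0.005],
  ],
  gripper=[0.3, 0.3, 0.3, 0.3, 0.3, 0.3, 0.3, 0.3, 0.3, 0.3],
)

```text
time_s: 2.1
position: [0.5016, -0.1457, 0.2273]
tool_rot: [[0.387, -0.922, -0.001], [-0.922, -0.387, 0.0], [-0.001, 0.0, -1.0]]
ft_force: [0.5, -0.0, -0.3]
grip_width: 0.0555
```

>>> jog_arm(
  dr=[
    [0, 0, 0.117],
    [0, 0, 0.117],
    [0, 0, 0.117],
    [0, 0, 0.117],
    [0, 0, 0.117],
    [0, 0, 0],
    [0, 0, 0],
    [0, 0, 0],
    [0, 0, 0],
    [0, 0, 0],
  ],
  slide=[
    [0.035, -0.002, 0.005],
    [0.035, -0.007, 0.005],
    [0.034, -0.011, 0.005],
    [0.032, -0.014, 0.005],
    [0.03, -0.018, 0.005],
    [0, 0, 0.02],
    [0, 0, 0.02],
    [0, 0, 0.02],
    [0, 0, 0.02],
    [0, 0, 0],
  ],
  gripper=[0.3, 0.3, 0.3, 0.3, 0.3, 0.3, 0.3, 0.3, 0.3, 0.3],
)

```text
time_s: 3.1
position: [0.5804, -0.3005, 0.1197]
tool_rot: [[-0.181, -0.983, -0.005], [-0.983, 0.181, 0.004], [-0.003, 0.006, -1.0]]
ft_force: [0.2, 1.0, -0.2]
grip_width: 0.0551
```

```bash
cat > look.py <<'E'
import sys,cv2,numpy as np
from rig import observe, viewer
s=observe()
print('t',round(s['time_s'],2),'p',s['position'].round(4),'q',s['q'].round(1),'F',s['ft_force'].round(1),'M',s['wrist_torque'].round(2),'w',round(s['grip_width'],4))
print(s['tool_rot'].round(4).tolist())
tag=sys.argv[1]
boxes={'top':[int(v) for v in sys.argv[2].split(',')],'scene':[int(v) for v in sys.argv[3].split(',')]}
ims=[]
for n,(x,y,w,h) in boxes.items():
    a=viewer.get_image(n)['pixels'].copy(); cv2.imwrite(f'pics/{tag}_{n}.png',a)
    f=min(398/w,560/h); c=cv2.resize(a[y:y+h,x:x+w],None,fx=f,fy=f,interpolation=cv2.INTER_CUBIC); ims.append(c); print(n,'scale',f)
H=max(i.shape[0] for i in ims)
cv2.imwrite(f'pics/{tag}.png',np.hstack([np.pad(i,((0,H-i.shape[0]),(0,0),(0,0))) for i in ims]))
E
python3 look.py a 330,130,90,110 200,130,120,120
```

```text
t 3.1 p [ 0.5804 -0.3005  0.1197] q [-37.7  36.2  63.9  -0.   80.3  62.7] F [ 0.2  1.  -0.2] M [ 0.02 -0.03  0.01] w 0.0551
[[-0.1813, -0.9834, -0.0051], [-0.9834, 0.1812, 0.0039], [-0.0029, 0.0057, -1.0]]
top scale 4.4222222222222225
scene scale 3.316666666666667
```

View pics/a.png

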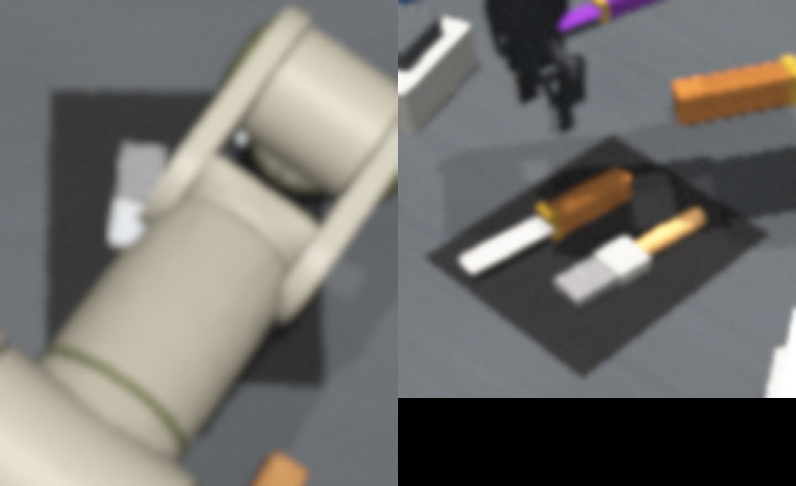

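>>> jog_arm(
  dr=[
    [0, 0, 0],
    [0, 0, 0],
    [0, 0, 0],
    [0, 0, 0],
    [0, 0, 0],
    [0, 0, 0],
    [0, 0, 0],
    [0, 0, 0],
    [0, 0, 0],
    [0, 0, 0],
  ],
  slide=[
    [0, 0, 0.02],
    [0, 0, 0.02],
    [0, 0, 0.02],
    [0, 0, 0.02],
    [0, 0, 0.012],
    [0, 0, 0.008],
    [0, 0, 0.002],
    [0, 0, 0],
    [0, 0, 0],
    [0, 0, 0],
  ],
  gripper=[0.3, 0.3, 0.3, 0.3, 0.3, 0.3, 0.3, 0.3, 0.3, 0.3],
)

```text
time_s: 4.2
position: [0.5819, -0.3016, 0.0216]
tool_rot: [[-0.181, -0.983, 0.001], [-0.983, 0.181, -0.001], [0.001, -0.001, -1.0]]
ft_force: [-0.5, 0.6, -0.8]
grip_width: 0.0555
```

```bash
python3 look.py b 330,130,90,110 205,155,80,100
```

```text
t 4.2 p [ 0.5819 -0.3016  0.0216] q [-37.7  41.8  70.3   0.   67.8  62.7] F [-0.5  0.6 -0.8] M [0.   0.02 0.02] w 0.0555
[[-0.1812, -0.9834, 0.001], [-0.9834, 0.1812, -0.0008], [0.0006, -0.0011, -1.0]]
top scale 4.4222222222222225
scene scale 4.975
```

View pics/b.png

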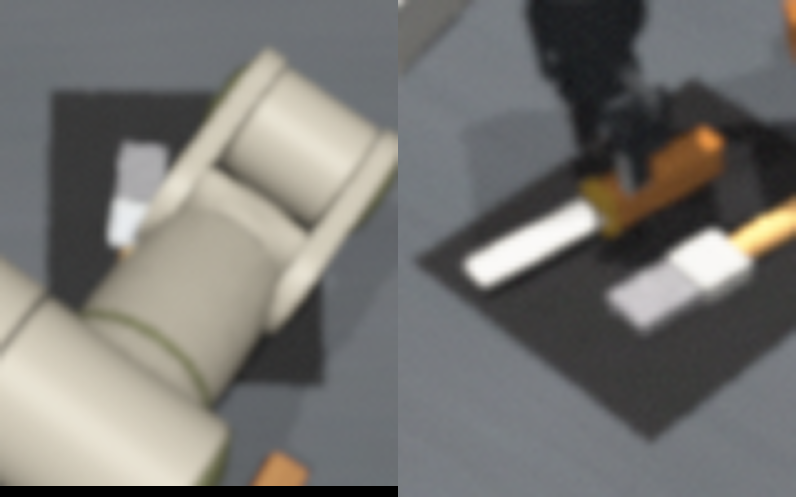

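>>> jog_arm(
  dr=[
    [0, 0, 0],
    [0, 0, 0],
    [0, 0, 0],
    [0, 0, 0],
    [0, 0, 0],
    [0, 0, 0],
    [0, 0, 0],
    [0, 0, 0],
    [0, 0, 0],
    [0, 0, 0],
  ],
  slide=[
    [0, 0, 0.003],
    [0, 0, 0.002],
    [0, 0, 0],
    [0, 0, 0],
    [0, 0, 0],
    [0, 0, 0],
    [0, 0, 0],
    [0, 0, 0],
    [0, 0, 0],
    [0, 0, 0],
  ],
  gripper=[0.3, 0.3, 0.3, -1, -1, -1, -1, -1, -1, -1],
  force=110,
)

```text
time_s: 5.3
position: [0.5816, -0.3014, 0.0158]
tool_rot: [[-0.181, -0.983, 0.0], [-0.983, 0.181, -0.0], [0.0, -0.0, -1.0]]
ft_force: [-0.2, -0.3, -0.4]
grip_width: 0.0003
```

>>> jog_arm(
  dr=[
    [0, 0, 0],
    [0, 0, 0],
    [0, 0, 0],
    [0, 0, 0],
    [0, 0, 0],
    [0, 0, 0],
    [0, 0, 0],
    [0, 0, 0],
    [0, 0, 0],
    [0, 0, 0],
  ],
  slide=[
    [0, 0, 0],
    [0, 0, 0],
    [0, 0, -0.01],
    [0, 0, -0.02],
    [0, 0, -0.03],
    [0, 0, -0.03],
    [0, 0, -0.03],
    [0, 0, -0.02],
    [0, 0, 0],
    [0, 0, 0],
  ],
  gripper=[-1, -1, -1, -1, -1, -1, -1, -1, -1, -1],
)

```text
time_s: 6.3
position: [0.5815, -0.3012, 0.1559]
tool_rot: [[-0.181, -0.983, 0.0], [-0.983, 0.181, -0.0], [0.0, -0.0, -1.0]]
ft_force: [-0.5, -0.8, 0.2]
grip_width: -0.0004
```

```bash
python3 look.py c 330,110,90,110 205,125,80,100
```

```text
t 6.3 p [ 0.5815 -0.3012  0.1559] q [-37.7  34.6  60.8  -0.   84.6  62.7] F [-0.5 -0.8  0.2] M [-0.05  0.01  0.03] w -0.0004
[[-0.1812, -0.9835, 0.0001], [-0.9835, 0.1812, -0.0001], [0.0001, -0.0002, -1.0]]
top scale 4.4222222222222225
scene scale 4.975
```

View pics/c.png

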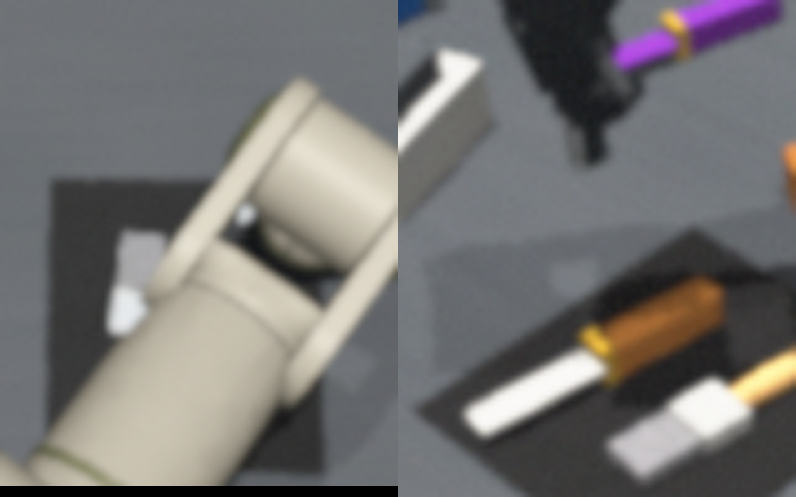

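```bash
python3 - <<'E'
from h import *
from rig import viewer
print(proj("scene",[.5815,-.3012,.145]), proj("scene",[.5815,-.3012,.156]),proj("scene",[.5819,-.3016,.0216]))
for n in("scene","top"):
    print(-R[n].T@T[n], np.abs(R[n]@R[n].T-np.eye(3)).max())
    d=viewer.get_image(n); print(np.abs(d["R"]-R[n]).max(),np.abs(d["t"]-T[n]).max())
F=pose(.5734,-.2985,np.radians(-10.2))
print(proj("scene",F([[.125,0,.0185],[-.07,0,.033],[.008,0,.033]])),proj("top",F([[.125,0,.0185],[-.07,0,.033]])))
E
python3 - <<'E'
import cv2
a=cv2.imread('pics/b_scene.png'); cv2.imwrite('pics/b2.png',cv2.resize(a[160:215,215:285],None,fx=10,fy=10,interpolation=2))
E
```

```text
[[244.16457442 164.85354476]] [[243.74630762 162.19865754]] [[248.38358894 192.69988094]]
[1.24609486 0.54157838 1.01019972] 9.647795921505226e-09
4.59258497897963e-09 4.69429833893642e-09
[ 0.24532023 -0.05122516  1.68643916] 9.504446674135636e-09
4.897727662669937e-09 3.8557665948957265e-09
[[219.39982629 209.36775284]
 [267.10131454 180.45553365]
 [248.47950024 190.38448906]] [[387.66214656 151.01085707]
 [381.74482182 199.65297527]]
```

View pics/b2.png

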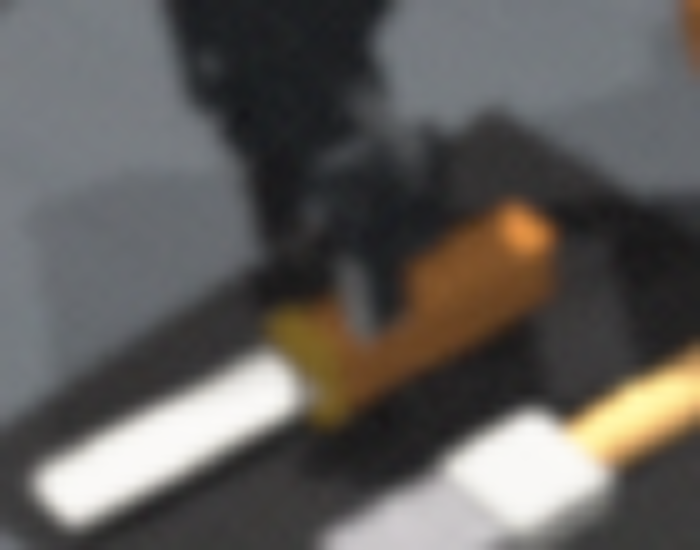

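```bash
python3 - <<'E'
import cv2
a=cv2.imread('pics/c_scene.png'); cv2.imwrite('pics/c2.png',cv2.resize(a[115:175,210:280],None,fx=10,fy=10,interpolation=2))
from rig import observe
print(observe())
E
```

```text
{'time_s': 6.5, 'q': array([-3.77274631e+01,  3.46506726e+01,  6.08789529e+01, -3.30198257e-05,
        8.45982564e+01,  6.27131252e+01]), 'qvel': array([ 0.06566238, -0.11228283, -0.36942073, -0.02318118,  0.1241237 ,
       -0.0052857 ]), 'joint_efforts': array([ 2.76556844e-02, -5.67532825e+01, -2.33015889e+01,  2.63666134e-04,
        5.20041474e-03,  2.47002163e-05]), 'position': array([ 0.58125406, -0.30113037,  0.15461341]), 'tool_rot': array([[-0.18121671, -0.9834416 , -0.00176567],
       [-0.98344266,  0.18121445,  0.0013653 ],
       [-0.00102272,  0.00198385, -0.99999751]]), 'ft_force': array([-0.02198827,  0.00690561,  0.02225144]), 'wrist_torque': array([ 0.02118205, -0.00159693,  0.01508933]), 'grip_width': 5.053098574769319e-05}
```

View pics/c2.png

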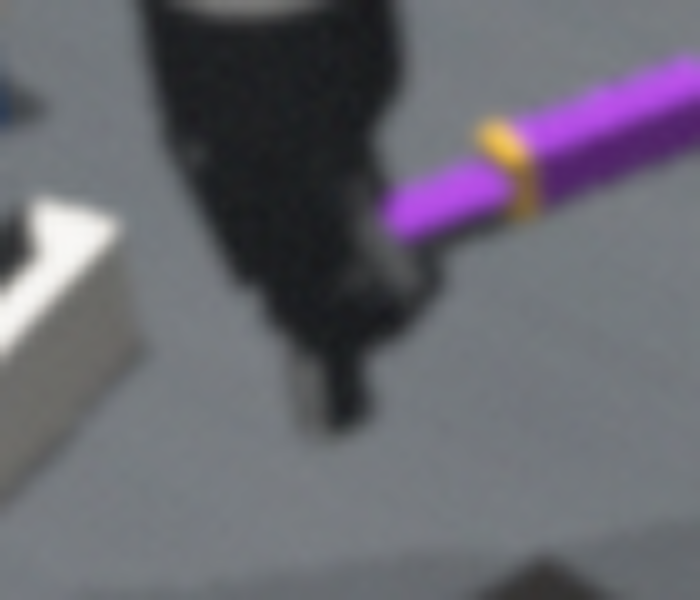

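```bash
python3 - <<'E'
from h import *
from scipy.optimize import least_squares
T_=lambda u,o,f,P,n="top":(n,crop(u,o,f),P)
om=(330,135);o4=(205,165)
mo=[T_((70,93),om,6,[.13,.12,0]),T_((440,98),om,6,[.13,-.12,0]),T_((65,485),om,6,[-.13,.12,0]),T_((440,492),om,6,[-.13,-.12,0]),
T_((418,40),o4,7,[-.13,-.12,0],"scene"),T_((22,296),o4,7,[.13,-.12,0],"scene"),T_((748,248),o4,7,[-.13,.12,0],"scene"),T_((355,550),o4,7,[.13,.12,0],"scene")]
def f(p):
    F=pose(*p[:3]); return np.concatenate([proj(n,F(P)+[0,0,p[3]])[0]-uv for n,uv,P in mo])
r=least_squares(f,[.57,-.25,0,0]);print('mat',r.x,r.fun.round(1))
x=np.array([.298,.9545,0])
for z in(.196,.209,.23): print(z,proj("scene",np.array([.164,.525,z])+.05*x),proj("scene",np.array([.164,.525,z])-.05*x))
import cv2
a=cv2.imread('pics/scene0.png'); cv2.imwrite('pics/s2.png',cv2.resize(a[125:205,530:620],None,fx=7,fy=7,interpolation=2))
E
```

```text
mat [ 0.57667763 -0.25559385 -0.05046148 -0.00540114] [-0.1 -0.1 -0.5  0.3 -0.3  0.3 -0.   0.5 -0.5 -0.3 -0.2 -0.  -0.3  0.1
 -0.3  0.1]
0.196 [[570.59119943 206.10237818]] [[539.1002598  185.66167905]]
0.209 [[572.60748415 202.74342866]] [[540.77926384 182.31306281]]
0.23 [[575.93321849 197.20305348]] [[543.54583208 176.79540166]]
```

View pics/s2.png

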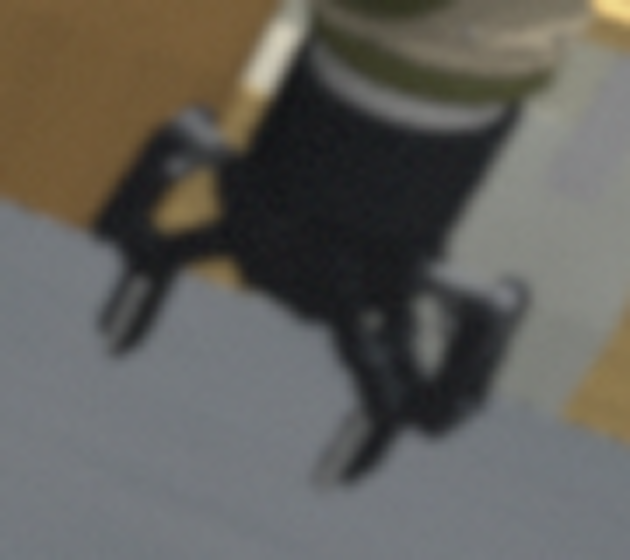

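>>> jog_arm(
  dr=[
    [0, 0, 0],
    [0, 0, 0],
    [0, 0, 0],
    [0, 0, 0],
    [0, 0, 0],
    [0, 0, 0],
    [0, 0, 0],
    [0, 0, 0],
    [0, 0, 0],
    [0, 0, 0],
  ],
  slide=[
    [0, 0, 0],
    [0, 0, 0],
    [0, 0, 0.02],
    [0, 0, 0.03],
    [0, 0, 0.03],
    [0, 0, 0.03],
    [0, 0, 0.02],
    [0, 0, 0.01],
    [0, 0, 0.005],
    [0, 0, 0],
  ],
  gripper=[0.3, 0.3, 0.3, 0.3, 0.3, 0.3, 0.3, 0.3, 0.3, 0.3],
)

```text
time_s: 7.5
position: [0.5818, -0.3015, 0.011]
tool_rot: [[-0.181, -0.983, 0.0], [-0.983, 0.181, -0.0], [0.0, -0.0, -1.0]]
ft_force: [-0.2, -0.3, 0.6]
grip_width: 0.0554
```

>>> jog_arm(
  dr=[
    [0, 0, 0],
    [0, 0, 0],
    [0, 0, 0],
    [0, 0, 0],
    [0, 0, 0],
    [0, 0, 0],
    [0, 0, 0],
    [0, 0, 0],
    [0, 0, 0],
    [0, 0, 0],
  ],
  slide=[
    [0, 0, 0.004],
    [0, 0, 0.004],
    [0, 0, 0.004],
    [0, 0, 0.003],
    [0, 0, 0.003],
    [0, 0, 0],
    [0, 0, 0],
    [0, 0, 0],
    [0, 0, 0],
    [0, 0, 0],
  ],
  gripper=[0.3, 0.3, 0.3, 0.3, 0.3, 0.3, 0.3, 0.3, 0.3, 0.3],
)

```text
time_s: 8.5
position: [0.5817, -0.3014, -0.0071]
tool_rot: [[-0.181, -0.983, 0.0], [-0.983, 0.181, -0.0], [0.0, -0.0, -1.0]]
ft_force: [-0.4, 0.3, -0.1]
grip_width: 0.0554
```

```bash
python3 look.py d 330,130,90,110 205,155,80,80
```

```text
t 8.5 p [ 0.5817 -0.3014 -0.0071] q [-37.7  43.8  71.6  -0.   64.6  62.7] F [-0.4  0.3 -0.1] M [-0.01  0.06 -0.02] w 0.0554
[[-0.1812, -0.9834, 0.0001], [-0.9834, 0.1812, -0.0001], [0.0001, -0.0001, -1.0]]
top scale 4.4222222222222225
scene scale 4.975
```

View pics/d.png

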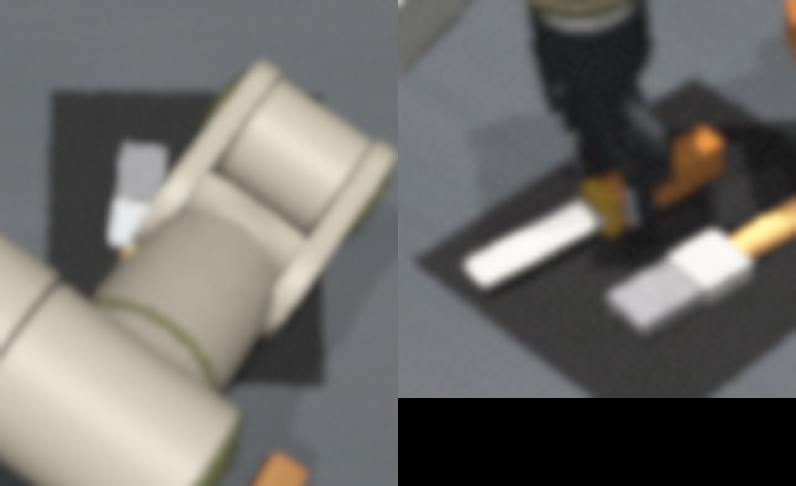

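The reported height reads about 28 mm too low (the images show it, and z = -7 mm gives no contact). The fingers now straddle the handle, so I'll go 3 mm lower and close.

>>> jog_arm(
  dr=[
    [0, 0, 0],
    [0, 0, 0],
    [0, 0, 0],
    [0, 0, 0],
    [0, 0, 0],
    [0, 0, 0],
    [0, 0, 0],
    [0, 0, 0],
    [0, 0, 0],
    [0, 0, 0],
  ],
  slide=[
    [0, 0, 0.002],
    [0, 0, 0.001],
    [0, 0, 0],
    [0, 0, 0],
    [0, 0, 0],
    [0, 0, 0],
    [0, 0, 0],
    [0, 0, 0],
    [0, 0, 0],
    [0, 0, 0],
  ],
  gripper=[0.3, 0.3, -1, -1, -1, -1, -1, -1, -1, -1],
  force=110,
)

```text
time_s: 9.6
position: [0.5818, -0.3015, -0.0097]
tool_rot: [[-0.181, -0.983, 0.001], [-0.983, 0.181, -0.0], [0.0, -0.001, -1.0]]
ft_force: [-0.8, 1.8, 5.5]
grip_width: 0.0215
```

>>> jog_arm(
  dr=[
    [0, 0, 0],
    [0, 0, 0],
    [0, 0, 0],
    [0, 0, 0],
    [0, 0, 0],
    [0, 0, 0],
    [0, 0, 0],
    [0, 0, 0],
    [0, 0, 0],
    [0, 0, 0],
  ],
  slide=[
    [0, 0, -0.005],
    [0, 0, -0.015],
    [0, 0, -0.02],
    [0, 0, -0.03],
    [0, 0, -0.03],
    [0, 0, -0.03],
    [0, 0, -0.02],
    [0, 0, -0.01],
    [0, 0, 0],
    [0, 0, 0],
  ],
  gripper=[-1, -1, -1, -1, -1, -1, -1, -1, -1, -1],
)

```text
time_s: 10.6
position: [0.5812, -0.3011, 0.1488]
tool_rot: [[-0.181, -0.983, -0.002], [-0.983, 0.181, 0.001], [-0.001, 0.002, -1.0]]
ft_force: [-0.6, -0.6, -2.4]
grip_width: 0.0218
```

```bash
python3 look.py e 330,110,90,110 195,115,90,90
```

```text
t 10.6 p [ 0.5812 -0.3011  0.1488] q [-37.7  34.9  61.4  -0.   83.8  62.7] F [-0.6 -0.6 -2.4] M [-0.03 -0.05  0.02] w 0.0218
[[-0.1813, -0.9834, -0.0015], [-0.9834, 0.1813, 0.0011], [-0.0008, 0.0017, -1.0]]
top scale 4.4222222222222225
scene scale 4.4222222222222225
```

View pics/e.png

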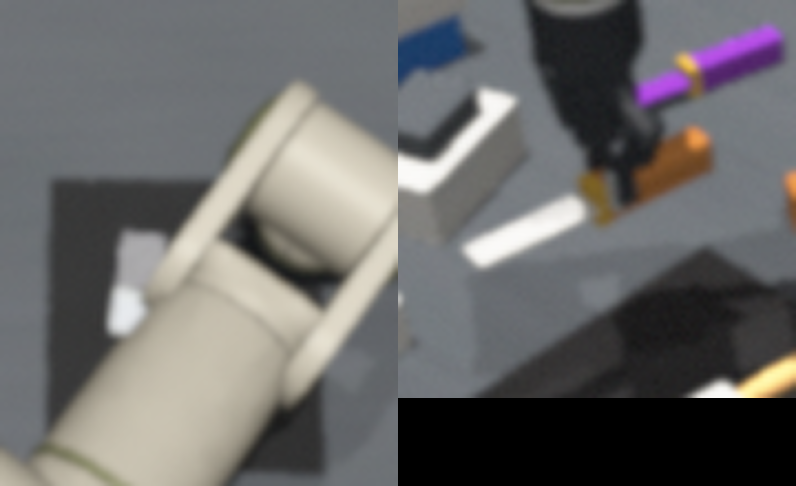

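```bash
python3 - <<'E'
from plan import *
from rig import observe
s=observe()
plan([.5815,-.3013,.150],tool(-100.44),[((.7258,-.0755,.13),tool(30.45),20)],0)
E
```

```text
dr [[0,0,-0.1142],[0,0,-0.1142],[0,0,-0.1142],[0,0,-0.1142],[0,0,-0.1142],[0,0,-0.1142],[0,0,-0.1142],[0,0,-0.1142],[0,0,-0.1142],[0,0,-0.1142]]
sl [[-0.0124,-0.005,0.001],[-0.0118,-0.0064,0.001],[-0.0109,-0.0077,0.001],[-0.01,-0.0089,0.001],[-0.0089,-0.01,0.001],[-0.0077,-0.011,0.001],[-0.0064,-0.0118,0.001],[-0.005,-0.0124,0.001],[-0.0036,-0.0129,0.001],[-0.0021,-0.0132,0.001]]
dr [[0,0,-0.1142],[0,0,-0.1143],[0,0,-0.1142],[0,0,-0.1143],[0,0,-0.1142],[0,0,-0.1143],[0,0,-0.1142],[0,0,-0.1143],[0,0,-0.1142],[0,0,-0.1143]]
sl [[-0.0006,-0.0134,0.001],[0.001,-0.0134,0.001],[0.0025,-0.0132,0.001],[0.004,-0.0128,0.001],[0.0054,-0.0123,0.001],[0.0068,-0.0116,0.001],[0.008,-0.0107,0.001],[0.0092,-0.0097,0.001],[0.0102,-0.0086,0.001],[0.0112,-0.0074,0.001]]
end [ 0.7258 -0.0755  0.13  ] [[0.862, 0.507, 0.0], [0.507, -0.862, 0.0], [0.0, 0.0, -1.0]] maxd 0.0135 maxr 0.114
```

>>> jog_arm(
  dr=[
    [0, 0, -0.114],
    [0, 0, -0.114],
    [0, 0, -0.114],
    [0, 0, -0.114],
    [0, 0, -0.114],
    [0, 0, -0.114],
    [0, 0, -0.114],
    [0, 0, -0.114],
    [0, 0, -0.114],
    [0, 0, -0.114],
  ],
  slide=[
    [-0.012, -0.005, 0],
    [-0.012, -0.006, 0],
    [-0.011, -0.008, 0],
    [-0.01, -0.009, 0],
    [-0.009, -0.01, 0],
    [-0.008, -0.011, 0],
    [-0.006, -0.012, 0],
    [-0.005, -0.012, 0],
    [-0.004, -0.013, 0],
    [-0.002, -0.013, 0],
  ],
  gripper=[-1, -1, -1, -1, -1, -1, -1, -1, -1, -1],
)

```text
time_s: 11.7
position: [0.6533, -0.1879, 0.1485]
tool_rot: [[0.821, -0.572, -0.002], [-0.572, -0.821, 0.001], [-0.002, 0.0, -1.0]]
ft_force: [-0.5, -0.5, -2.1]
grip_width: 0.0214
```

>>> jog_arm(
  dr=[
    [0, 0, -0.114],
    [0, 0, -0.114],
    [0, 0, -0.114],
    [0, 0, -0.114],
    [0, 0, -0.114],
    [0, 0, -0.114],
    [0, 0, -0.114],
    [0, 0, -0.115],
    [0, 0, -0.115],
    [0, 0, -0.115],
  ],
  slide=[
    [-0.001, -0.013, 0.001],
    [0.001, -0.013, 0.001],
    [0.002, -0.013, 0.001],
    [0.004, -0.013, 0.001],
    [0.005, -0.012, 0.001],
    [0.007, -0.012, 0.002],
    [0.008, -0.011, 0.002],
    [0.009, -0.01, 0.002],
    [0.01, -0.009, 0.002],
    [0.011, -0.007, 0.002],
  ],
  gripper=[-1, -1, -1, -1, -1, -1, -1, -1, -1, -1],
)

```text
time_s: 12.7
position: [0.7237, -0.0748, 0.1333]
tool_rot: [[0.86, 0.51, -0.002], [0.51, -0.86, 0.001], [-0.002, -0.002, -1.0]]
ft_force: [-0.1, 0.1, -3.2]
grip_width: 0.0214
```

```bash
python3 look.py f 245,90,130,120 270,160,110,130
```

```text
t 12.7 p [ 0.7237 -0.0748  0.1333] q [-15.2  43.4  47.1   0.   89.6 -45.8] F [-0.1  0.1 -3.2] M [ 0.05  0.02 -0.02] w 0.0214
[[0.8603, 0.5097, -0.0023], [0.5097, -0.8603, 0.0007], [-0.0017, -0.0018, -1.0]]
top scale 3.0615384615384613
scene scale 3.618181818181818
```

View pics/f.png

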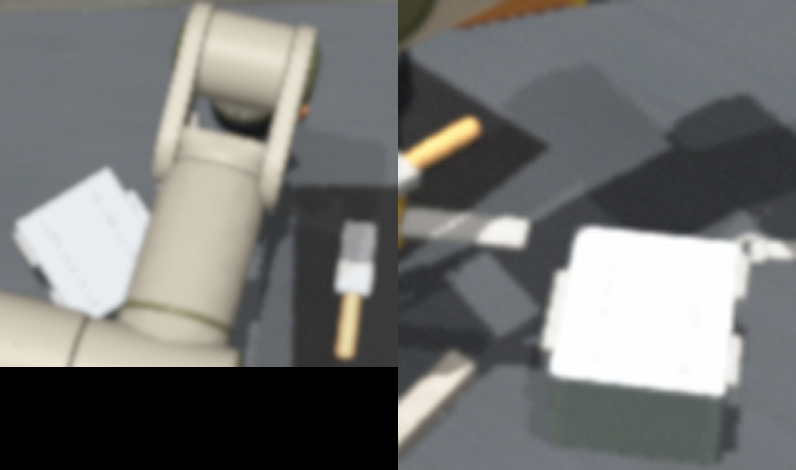

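```bash
python3 - <<'E'
from h import *
p=np.array([.7237,-.0748,.1333]);x=np.array([.8603,.5097,0]);u=np.array([-.5097,.8603,0])
for d in (.1157,):
  t=p+u*d; t[2]+=.0297; print(t,proj("scene",np.array([t,t+x*.013,t-x*.013])))
  b=p+u*(.0207);b[2]+=.0297; print(proj("scene",b))
c=np.array([.6165,.1105]);a=np.radians(120.45)
print("tip in case",np.array([[np.cos(a),np.sin(a)],[-np.sin(a),np.cos(a)]])@(t[:2]-c))
import cv2
a=cv2.imread('pics/f_scene.png'); cv2.imwrite('pics/f2.png',cv2.resize(a[195:265,255:355],None,fx=8,fy=8,interpolation=2))
E
```

```text
[0.66472771 0.02473671 0.163     ] [[304.45700199 222.85960072]
 [303.65280232 226.35411331]
 [305.24841487 219.42065094]]
[[270.50833534 219.15053897]]
tip in case [-0.09837525  0.00188791]
```

View pics/f2.png

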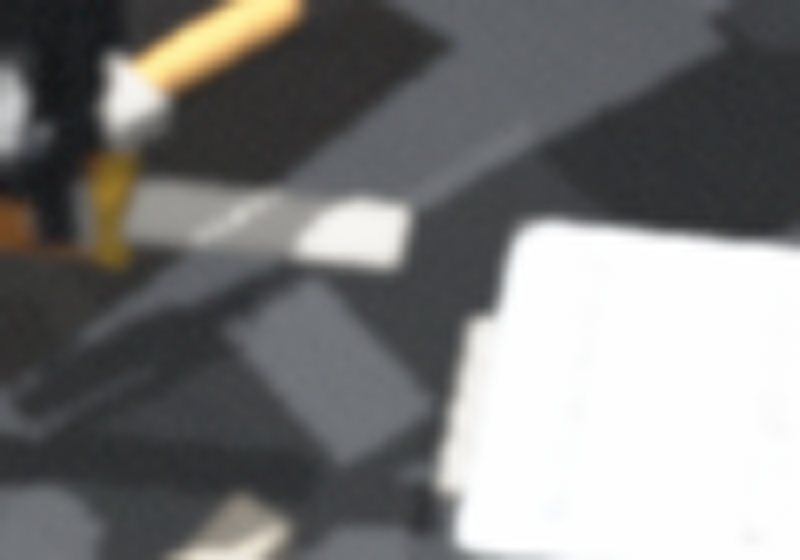

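>>> jog_arm(
  dr=[
    [0, 0, 0],
    [0, 0, 0],
    [0, 0, 0],
    [0, 0, 0],
    [0, 0, 0],
    [0, 0, 0],
    [0, 0, 0],
    [0, 0, 0],
    [0, 0, 0],
    [0, 0, 0],
  ],
  slide=[
    [0, -0.005, 0.01],
    [0, -0.005, 0.01],
    [0, -0.005, 0.01],
    [0, -0.005, 0.01],
    [0, -0.002, 0.01],
    [0, 0, 0.007],
    [0, 0, 0.002],
    [0, 0, 0],
    [0, 0, 0],
    [0, 0, 0],
  ],
  gripper=[-1, -1, -1, -1, -1, -1, -1, -1, -1, -1],
)

```text
time_s: 13.8
position: [0.713, -0.0567, 0.0764]
tool_rot: [[0.863, 0.505, 0.001], [0.505, -0.863, -0.0], [0.001, 0.001, -1.0]]
ft_force: [0.5, -0.8, -1.9]
grip_width: 0.0215
```

```bash
python3 look.py g 245,90,130,120 275,195,80,80; python3 - <<'E'
import cv2
a=cv2.imread('pics/g_scene.png'); cv2.imwrite('pics/g2.png',cv2.resize(a[200:265,265,None] if 0 else a[200:265,265:345],None,fx=10,fy=9.2,interpolation=2))
E
```

```text
t 13.8 p [ 0.713  -0.0567  0.0764] q [-14.   44.3  54.8  -0.   80.9 -44.4] F [ 0.5 -0.8 -1.9] M [-0.    0.04 -0.02] w 0.0215
[[0.8629, 0.5054, 0.001], [0.5054, -0.8629, -0.0003], [0.0007, 0.0007, -1.0]]
top scale 3.0615384615384613
scene scale 4.975
```

View pics/g2.png

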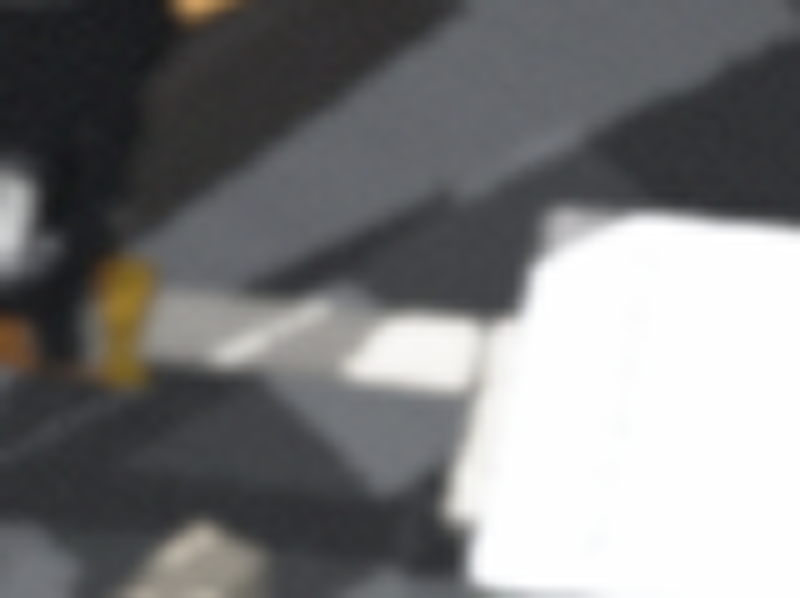

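```bash
python3 - <<'E'
from h import *
for z in(.098,.1055):
  t=back("scene",(265+47.6-.45,200+38.1-.45),z)
  for c,a in(((.6173,.1116),121.0),((.6166,.1108),120.43)):
    a=np.radians(a); print(z,t.round(4),(np.array([[np.cos(a),np.sin(a)],[-np.sin(a),np.cos(a)]])@(t[:2]-c)).round(4))
p=np.array([.713,-.0567]); u=np.array([-.505,.863])
c=(.6166,.1108);a=np.radians(120.43);print("by TCP",np.array([[np.cos(a),np.sin(a)],[-np.sin(a),np.cos(a)]])@(p+u*.1157-c))
# ledge pts
for q in((490,322),(445,515)):
  t=back("scene",(265+q[0]/10-.45,200+q[1]/9.2-.45),.08);print((np.array([[np.cos(a),np.sin(a)],[-np.sin(a),np.cos(a)]])@(t[:2]-c)).round(4))
E
```

```text
0.098 [0.6499 0.0391 0.098 ] [-0.0789  0.0094]
0.098 [0.6499 0.0391 0.098 ] [-0.0787  0.0076]
0.1055 [0.6548 0.0432 0.1055] [-0.0779  0.0031]
0.1055 [0.6548 0.0432 0.1055] [-0.0776  0.0013]
by TCP [-0.0775639   0.00152331]
[-0.0791  0.0351]
[-0.0795 -0.0432]
```

>>> jog_arm(
  dr=[
    [0, 0, 0],
    [0, 0, 0],
    [0, 0, 0],
    [0, 0, 0],
    [0, 0, 0],
    [0, 0, 0],
    [0, 0, 0],
    [0, 0, 0],
    [0, 0, 0],
    [0, 0, 0],
  ],
  slide=[
    [0, -0.003, 0],
    [0, -0.003, 0],
    [0, 0, 0.006],
    [0, 0, 0.006],
    [0, 0, 0.004],
    [0, 0, 0.002],
    [0, 0, 0],
    [0, 0, 0],
    [0, 0, 0],
    [0, 0, 0],
  ],
  gripper=[-1, -1, -1, -1, -1, -1, -1, -1, -1, -1],
)

```text
time_s: 14.9
position: [0.7098, -0.0514, 0.058]
tool_rot: [[0.863, 0.506, 0.0], [0.506, -0.863, -0.0], [0.0, 0.0, -1.0]]
ft_force: [0.7, 0.9, -2.5]
grip_width: 0.0213
```

>>> jog_arm(
  dr=[
    [0, 0, 0],
    [0, 0, 0],
    [0, 0, 0],
    [0, 0, 0],
    [0, 0, 0],
    [0, 0, 0],
    [0, 0, 0],
    [0, 0, 0],
    [0, 0, 0],
    [0, 0, 0],
  ],
  slide=[
    [0, 0, 0.001],
    [0, 0, 0.001],
    [0, 0, 0.001],
    [0, 0, 0],
    [0, 0, 0],
    [0, 0, 0],
    [0, 0, 0],
    [0, 0, 0],
    [0, 0, 0],
    [0, 0, 0],
  ],
  gripper=[-1, -1, -1, -1, -1, -1, -1, -1, -1, -1],
)

```text
time_s: 15.9
position: [0.7097, -0.0514, 0.0549]
tool_rot: [[0.863, 0.506, 0.0], [0.506, -0.863, -0.0], [0.0, 0.0, -1.0]]
ft_force: [-0.3, -0.6, -1.7]
grip_width: 0.0215
```

```bash
python3 look.py i 245,90,130,120 265,200,80,65
```

```text
t 15.9 p [ 0.7097 -0.0514  0.0549] q [-13.6  45.   57.    0.   78.  -44. ] F [-0.3 -0.6 -1.7] M [ 0.02  0.01 -0.04] w 0.0215
[[0.8628, 0.5055, 0.0], [0.5055, -0.8628, -0.0], [0.0, 0.0, -1.0]]
top scale 3.0615384615384613
scene scale 4.975
```

```bash
python3 - <<'E'
import cv2
a=cv2.imread('pics/i_scene.png'); cv2.imwrite('pics/i2.png',cv2.resize(a[205:265,265:345],None,fx=10,fy=10,interpolation=2))
E
```

```text
(no output)
```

View pics/i2.png

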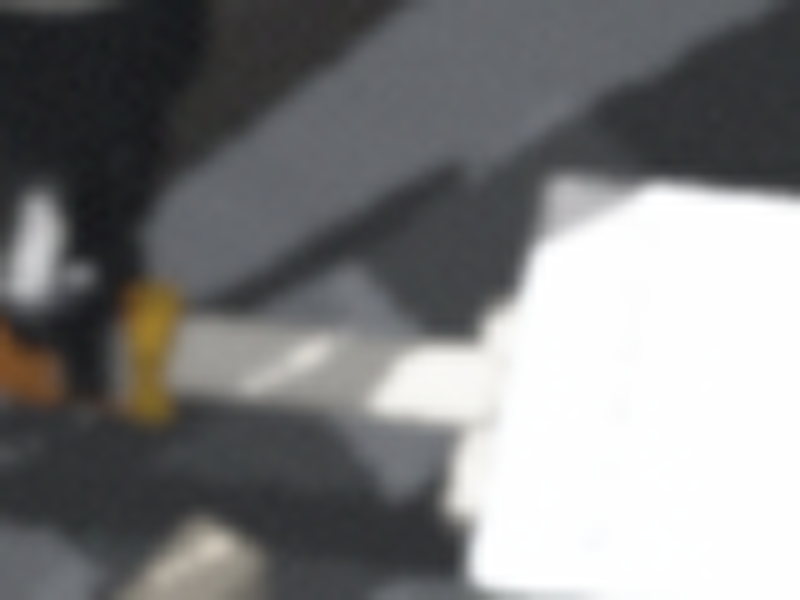

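>>> jog_arm(
  dr=[
    [0, 0, 0],
    [0, 0, 0],
    [0, 0, 0],
    [0, 0, 0],
    [0, 0, 0],
    [0, 0, 0],
    [0, 0, 0],
    [0, 0, 0],
    [0, 0, 0],
    [0, 0, 0],
  ],
  slide=[
    [0, 0, 0.001],
    [0, 0, 0.001],
    [0, 0, 0.001],
    [0, 0, 0],
    [0, 0, 0],
    [0, 0, 0],
    [0, 0, 0],
    [0, 0, 0],
    [0, 0, 0],
    [0, 0, 0],
  ],
  gripper=[-1, -1, -1, -1, -1, -1, -1, -1, -1, -1],
)

```text
time_s: 17.0
position: [0.7098, -0.0514, 0.052]
tool_rot: [[0.863, 0.505, 0.0], [0.505, -0.863, -0.0], [0.0, 0.0, -1.0]]
ft_force: [0.0, -1.1, 3.6]
grip_width: 0.0217
```

```bash
python3 -c "
from rig import observe
s=observe();print(s['position'],s['ft_force'],s['wrist_torque'])"
```

```text
[ 0.70980197 -0.05141159  0.05195623] [ 0.02574786 -1.13061944  3.60301686] [0.2729719  0.2673114  0.09513721]
```

>>> jog_arm(
  dr=[
    [0, 0, 0],
    [0, 0, 0],
    [0, 0, 0],
    [0, 0, 0],
    [0, 0, 0],
    [0, 0, 0],
    [0, 0, 0],
    [0, 0, 0],
    [0, 0, 0],
    [0, 0, 0],
  ],
  slide=[
    [0, 0, -0.002],
    [0, 0, -0.002],
    [0, -0.004, 0],
    [0, -0.006, 0],
    [0, -0.006, 0],
    [0, -0.006, 0],
    [0, -0.006, 0],
    [0, 0, 0],
    [0, 0, 0],
    [0, 0, 0],
  ],
  gripper=[-1, -1, -1, -1, -1, -1, -1, -1, -1, -1],
)

```text
time_s: 18.0
position: [0.6957, -0.0274, 0.0558]
tool_rot: [[0.863, 0.505, 0.0], [0.505, -0.863, -0.0], [0.0, 0.0, -1.0]]
ft_force: [-0.2, -0.7, -2.3]
grip_width: 0.022
```

```bash
python3 look.py j 245,90,130,120 265,200,80,65; python3 - <<'E'
import cv2
a=cv2.imread('pics/j_scene.png'); cv2.imwrite('pics/j2.png',cv2.resize(a[205:265,265:345],None,fx=10,fy=10,interpolation=2))
E
```

```text
t 18.0 p [ 0.6957 -0.0274  0.0558] q [-12.   43.5  60.2  -0.   76.3 -42.3] F [-0.2 -0.7 -2.3] M [-0.02  0.05  0.01] w 0.022
[[0.8629, 0.5054, 0.0001], [0.5054, -0.8629, -0.0001], [0.0001, 0.0002, -1.0]]
top scale 3.0615384615384613
scene scale 4.975
```

View pics/j2.png

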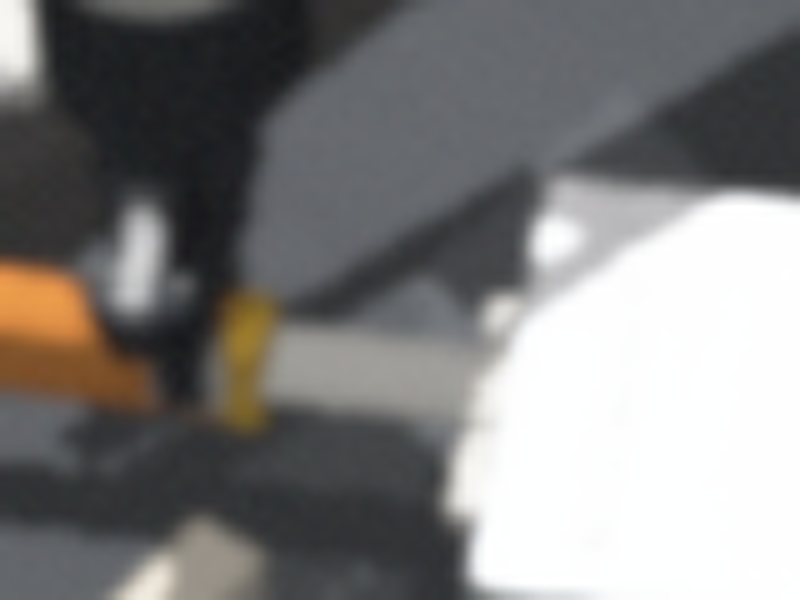

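>>> jog_arm(
  dr=[
    [0, 0, 0],
    [0, 0, 0],
    [0, 0, 0],
    [0, 0, 0],
    [0, 0, 0],
    [0, 0, 0],
    [0, 0, 0],
    [0, 0, 0],
    [0, 0, 0],
    [0, 0, 0],
  ],
  slide=[
    [0, 0, -0.003],
    [0, 0, -0.004],
    [0, 0, -0.004],
    [0, -0.001, -0.004],
    [0, -0.001, -0.004],
    [0, -0.001, -0.004],
    [0, -0.001, -0.004],
    [0, -0.001, -0.004],
    [0, -0.001, -0.004],
    [0, 0, 0],
  ],
  gripper=[-1, -1, -1, -1, -1, -1, -1, -1, -1, -1],
  force=120,
)

```text
time_s: 19.1
position: [0.6926, -0.0218, 0.0916]
tool_rot: [[0.863, 0.506, 0.001], [0.506, -0.863, -0.0], [0.001, 0.0, -1.0]]
ft_force: [1.1, -0.9, -3.4]
grip_width: 0.0213
```

```bash
python3 look.py k 245,90,130,120 265,190,120,100; python3 - <<'E'
import cv2
a=cv2.imread('pics/k_scene.png'); cv2.imwrite('pics/k2.png',cv2.resize(a[190:285,265:385],None,fx=6.5,fy=6,interpolation=2))
E
```

```text
t 19.1 p [ 0.6926 -0.0218  0.0916] q [-11.6  41.3  58.5   0.   80.2 -42. ] F [ 1.1 -0.9 -3.4] M [-0.4  -0.13 -0.01] w 0.0213
[[0.8627, 0.5058, 0.0006], [0.5058, -0.8627, -0.0], [0.0005, 0.0003, -1.0]]
top scale 3.0615384615384613
scene scale 3.316666666666667
```

View pics/k2.png

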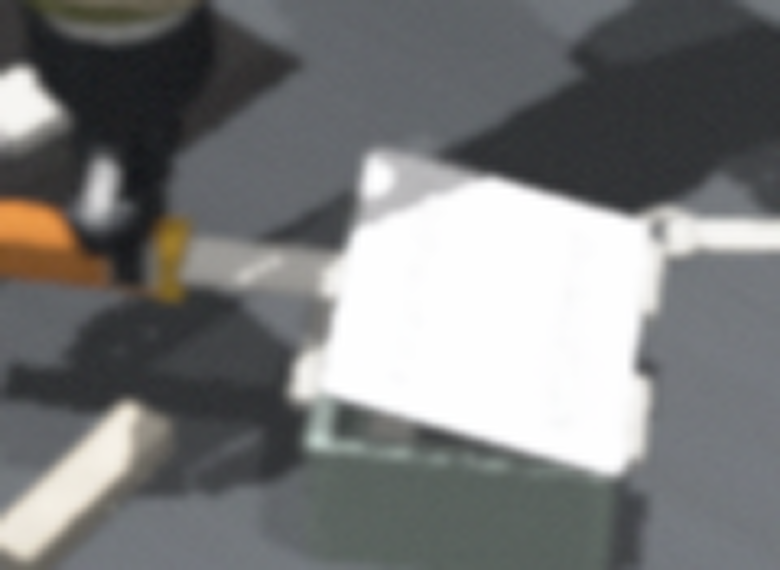

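>>> jog_arm(
  dr=[
    [0, 0, 0],
    [0, 0, 0],
    [0, 0, 0],
    [0, 0, 0],
    [0, 0, 0],
    [0, 0, 0],
    [0, 0, 0],
    [0, 0, 0],
    [0, 0, 0],
    [0, 0, 0],
  ],
  slide=[
    [0, -0.001, -0.005],
    [0, -0.002, -0.005],
    [0, -0.002, -0.005],
    [0, -0.0025, -0.005],
    [0, -0.0025, -0.005],
    [0, -0.003, -0.0045],
    [0, -0.003, -0.0045],
    [0, -0.0035, -0.004],
    [0, -0.0035, -0.004],
    [0, -0.004, -0.004],
  ],
  gripper=[-1, -1, -1, -1, -1, -1, -1, -1, -1, -1],
)

```text
time_s: 20.2
position: [0.6788, 0.0013, 0.1373]
tool_rot: [[0.863, 0.505, 0.0], [0.505, -0.863, -0.0], [0.0, 0.0, -1.0]]
ft_force: [0.9, -1.4, -4.2]
grip_width: 0.0215
```

```bash
python3 look.py l 235,90,140,120 255,150,140,120
```

```text
t 20.2 p [0.6788 0.0013 0.1373] q [ -9.8  37.8  57.7  -0.   84.5 -40.2] F [ 0.9 -1.4 -4.2] M [-0.42 -0.17  0.04] w 0.0215
[[0.8629, 0.5054, 0.0004], [0.5054, -0.8629, -0.0003], [0.0002, 0.0004, -1.0]]
top scale 2.842857142857143
scene scale 2.842857142857143
```

View pics/l.png

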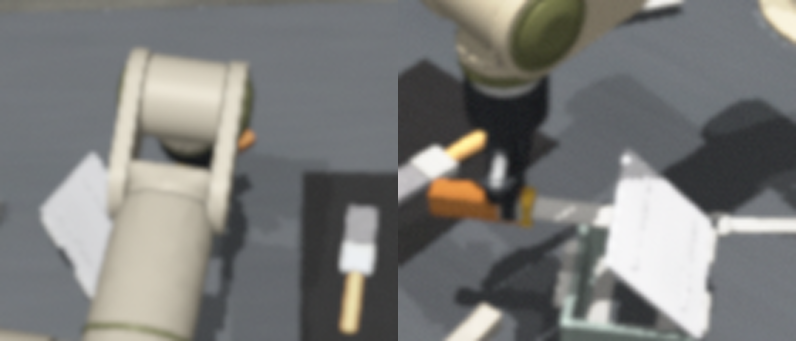

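>>> jog_arm(
  dr=[
    [0, 0, 0],
    [0, 0, 0],
    [0, 0, 0],
    [0, 0, 0],
    [0, 0, 0],
    [0, 0, 0],
    [0, 0, 0],
    [0, 0, 0],
    [0, 0, 0],
    [0, 0, 0],
  ],
  slide=[
    [0, -0.004, -0.004],
    [0, -0.004, -0.0035],
    [0, -0.004, -0.0035],
    [0, -0.0045, -0.003],
    [0, -0.0045, -0.003],
    [0, -0.0045, -0.003],
    [0, -0.005, -0.0025],
    [0, -0.005, -0.002],
    [0, -0.005, -0.002],
    [0, -0.005, -0.002],
  ],
  gripper=[-1, -1, -1, -1, -1, -1, -1, -1, -1, -1],
)

```text
time_s: 21.3
position: [0.6557, 0.0409, 0.1655]
tool_rot: [[0.863, 0.506, 0.0], [0.506, -0.863, -0.0], [0.0, 0.0, -1.0]]
ft_force: [1.0, -2.8, -3.4]
grip_width: 0.0213
```

```bash
python3 look.py n 235,90,140,120 255,130,140,140
```

```text
t 21.3 p [0.6557 0.0409 0.1655] q [ -6.7  34.4  59.5   0.   86.1 -37.1] F [ 1.  -2.8 -3.4] M [-0.41 -0.22 -0.05] w 0.0213
[[0.8628, 0.5056, 0.0001], [0.5056, -0.8628, -0.0], [0.0001, 0.0001, -1.0]]
top scale 2.842857142857143
scene scale 2.842857142857143
```

View pics/n.png

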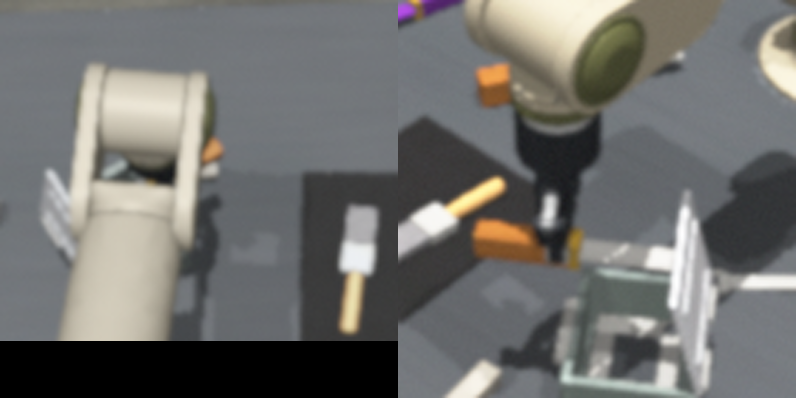

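>>> jog_arm(
  dr=[
    [0, 0, 0],
    [0, 0, 0],
    [0, 0, 0],
    [0, 0, 0],
    [0, 0, 0],
    [0, 0, 0],
    [0, 0, 0],
    [0, 0, 0],
    [0, 0, 0],
    [0, 0, 0],
  ],
  slide=[
    [0, -0.005, -0.001],
    [0, -0.005, -0.001],
    [0, -0.005, 0],
    [0, -0.005, 0],
    [0, -0.004, 0],
    [0, -0.002, 0],
    [0, 0, 0],
    [0, 0, 0],
    [0, 0, 0],
    [0, 0, 0],
  ],
  gripper=[-1, -1, -1, -1, -1, -1, -1, -1, -1, -1],
)

```text
time_s: 22.4
position: [0.6427, 0.0629, 0.1672]
tool_rot: [[0.863, 0.505, -0.0], [0.505, -0.863, 0.0], [-0.0, -0.0, -1.0]]
ft_force: [0.3, -0.2, -1.8]
grip_width: 0.0213
```

```bash
python3 look.py o 235,90,140,120 255,130,140,140
```

```text
t 22.4 p [0.6427 0.0629 0.1672] q [ -4.9  33.2  61.5   0.   85.3 -35.3] F [ 0.3 -0.2 -1.8] M [ 0.03 -0.04  0.02] w 0.0213
[[0.8629, 0.5054, -0.0004], [0.5054, -0.8629, 0.0002], [-0.0002, -0.0003, -1.0]]
top scale 2.842857142857143
scene scale 2.842857142857143
```

View pics/o.png

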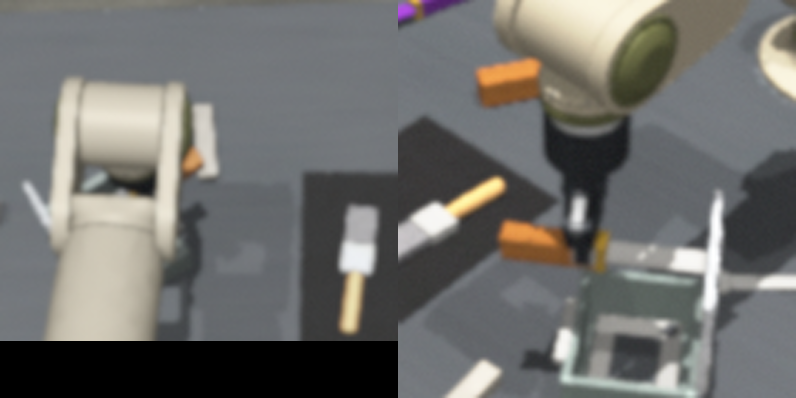

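>>> jog_arm(
  dr=[
    [0, 0, 0],
    [0, 0, 0],
    [0, 0, 0],
    [0, 0, 0],
    [0, 0, 0],
    [0, 0, 0],
    [0, 0, 0],
    [0, 0, 0],
    [0, 0, 0],
    [0, 0, 0],
  ],
  slide=[
    [0, 0.005, 0],
    [0, 0.015, 0],
    [0, 0.02, 0],
    [0, 0.025, 0],
    [0, 0.025, 0],
    [0, 0.025, 0],
    [0, 0.025, 0],
    [0, 0.015, 0],
    [0, 0.005, 0],
    [0, 0, 0],
  ],
  gripper=[-1, -1, -1, -1, -1, -1, -1, -1, -1, -1],
)

```text
time_s: 23.5
position: [0.7238, -0.0762, 0.1668]
tool_rot: [[0.863, 0.505, -0.0], [0.505, -0.863, 0.0], [-0.0, -0.0, -1.0]]
ft_force: [-0.3, 0.3, -2.3]
grip_width: 0.0212
```

```bash
python3 look.py p 235,90,140,120 255,130,140,140;  python3 - <<'E'
from plan import *
from rig import observe
s=observe(); R0=s['tool_rot']; yaw=np.degrees(np.arctan2(R0[1,0],R0[0,0]))
plan(s['position'],tool(yaw),[((.5818,-.3015,.16),tool(-100.44),20)],0)
E
```

```text
t 23.5 p [ 0.7238 -0.0762  0.1668] q [-15.3  42.3  43.9   0.   93.8 -45.6] F [-0.3  0.3 -2.3] M [ 0.08 -0.03  0.01] w 0.0212
[[0.8634, 0.5045, -0.0005], [0.5045, -0.8634, 0.0002], [-0.0003, -0.0004, -1.0]]
top scale 2.842857142857143
scene scale 2.842857142857143
dr [[0,0,0.1142],[0,0,0.1142],[0,0,0.1142],[0,0,0.1142],[0,0,0.1142],[0,0,0.1142],[0,0,0.1142],[0,0,0.1142],[0,0,0.1141],[0,0,0.1142]]
sl [[-0.0118,0.0062,0.0004],[-0.0111,0.0075,0.0004],[-0.0101,0.0087,0.0004],[-0.0091,0.0098,0.0004],[-0.0079,0.0108,0.0004],[-0.0066,0.0116,0.0004],[-0.0052,0.0123,0.0004],[-0.0038,0.0128,0.0003],[-0.0023,0.0132,0.0004],[-0.0008,0.0133,0.0003]]
dr [[0,0,0.1141],[0,0,0.1142],[0,0,0.1141],[0,0,0.1142],[0,0,0.1141],[0,0,0.1142],[0,0,0.1141],[0,0,0.1142],[0,0,0.1141],[0,0,0.1142]]
sl [[0.0007,0.0134,0.0004],[0.0022,0.0132,0.0003],[0.0037,0.0128,0.0004],[0.0052,0.0123,0.0003],[0.0065,0.0117,0.0004],[0.0078,0.0109,0.0003],[0.009,0.0099,0.0004],[0.0101,0.0088,0.0003],[0.011,0.0076,0.0004],[0.0118,0.0063,0.0003]]
end [ 0.5818 -0.3015  0.16  ] [[-0.181, -0.983, 0.0], [-0.983, 0.181, 0.0], [0.0, 0.0, -1.0]] maxd 0.0134 maxr 0.114
```

View pics/p.png

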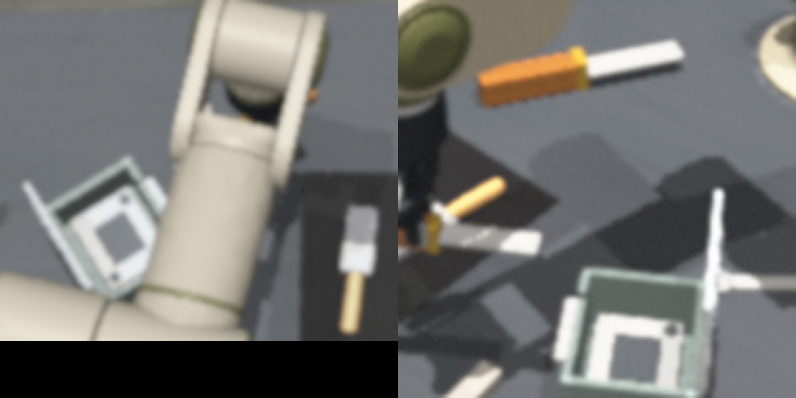

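The cover stays upright by itself and the blade is clear. Now I'll take the scraper back to its place on the mat.

>>> jog_arm(
  dr=[
    [0, 0, 0.114],
    [0, 0, 0.114],
    [0, 0, 0.114],
    [0, 0, 0.114],
    [0, 0, 0.114],
    [0, 0, 0.114],
    [0, 0, 0.114],
    [0, 0, 0.114],
    [0, 0, 0.114],
    [0, 0, 0.114],
  ],
  slide=[
    [-0.012, 0.006, 0],
    [-0.011, 0.008, 0],
    [-0.01, 0.009, 0],
    [-0.009, 0.01, 0],
    [-0.008, 0.011, 0],
    [-0.007, 0.012, 0],
    [-0.005, 0.012, 0],
    [-0.004, 0.013, 0],
    [-0.002, 0.013, 0],
    [-0.001, 0.013, 0],
  ],
  gripper=[-1, -1, -1, -1, -1, -1, -1, -1, -1, -1],
)

```text
time_s: 24.6
position: [0.6528, -0.1888, 0.1678]
tool_rot: [[0.818, -0.576, 0.0], [-0.576, -0.818, -0.0], [0.0, -0.0, -1.0]]
ft_force: [0.1, -1.1, -2.6]
grip_width: 0.0215
```

>>> jog_arm(
  dr=[
    [0, 0, 0.114],
    [0, 0, 0.114],
    [0, 0, 0.114],
    [0, 0, 0.114],
    [0, 0, 0.114],
    [0, 0, 0.114],
    [0, 0, 0.114],
    [0, 0, 0.114],
    [0, 0, 0.114],
    [0, 0, 0.114],
  ],
  slide=[
    [0.001, 0.013, 0],
    [0.002, 0.013, 0],
    [0.004, 0.013, 0],
    [0.005, 0.012, 0],
    [0.007, 0.012, 0],
    [0.008, 0.011, 0],
    [0.009, 0.01, 0],
    [0.01, 0.009, 0],
    [0.011, 0.008, 0],
    [0.012, 0.006, 0],
  ],
  gripper=[-1, -1, -1, -1, -1, -1, -1, -1, -1, -1],
)

```text
time_s: 25.6
position: [0.5824, -0.3029, 0.1678]
tool_rot: [[-0.182, -0.983, 0.0], [-0.983, 0.182, -0.0], [0.0, -0.0, -1.0]]
ft_force: [-0.6, -1.2, -1.8]
grip_width: 0.0213
```

>>> jog_arm(
  dr=[
    [0, 0, 0],
    [0, 0, 0],
    [0, 0, 0],
    [0, 0, 0],
    [0, 0, 0],
    [0, 0, 0],
    [0, 0, 0],
    [0, 0, 0],
    [0, 0, 0],
    [0, 0, 0],
  ],
  slide=[
    [0, 0, 0.01],
    [0, 0, 0.02],
    [0, 0, 0.025],
    [0, 0, 0.025],
    [0, 0, 0.025],
    [0, 0, 0.02],
    [0, 0, 0.01],
    [0, 0, 0.005],
    [0, 0, 0],
    [0, 0, 0],
  ],
  gripper=[-1, -1, -1, -1, -1, -1, -1, -1, -1, -1],
)

```text
time_s: 26.6
position: [0.5832, -0.3036, 0.0283]
tool_rot: [[-0.177, -0.984, 0.001], [-0.984, 0.177, -0.001], [0.001, -0.002, -1.0]]
ft_force: [-0.4, -0.8, -1.6]
grip_width: 0.0214
```

```bash
python3 look.py r 330,110,90,110 195,145,90,90
```

```text
t 26.6 p [ 0.5832 -0.3036  0.0283] q [-37.8  41.6  69.6   0.   68.8  62.4] F [-0.4 -0.8 -1.6] M [-0.02 -0.02 -0.02] w 0.0214
[[-0.1775, -0.9841, 0.0014], [-0.9841, 0.1775, -0.001], [0.0008, -0.0016, -1.0]]
top scale 4.4222222222222225
scene scale 4.4222222222222225
```

View pics/r.png

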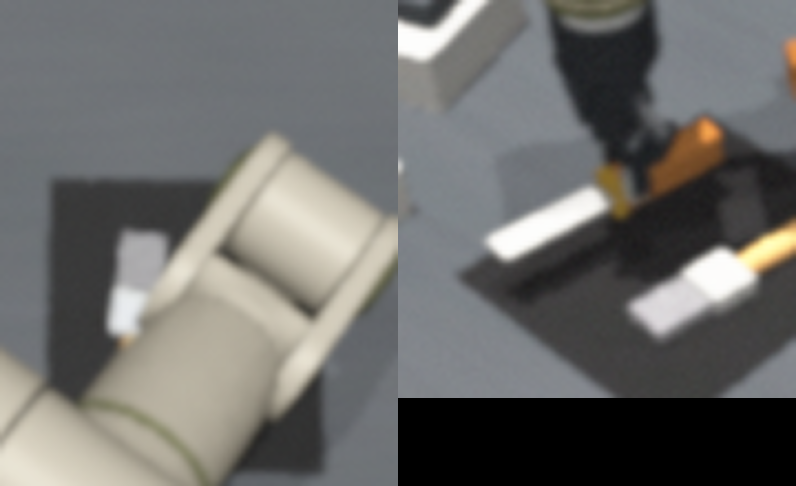

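>>> jog_arm(
  dr=[
    [0, 0, 0],
    [0, 0, 0],
    [0, 0, 0],
    [0, 0, 0],
    [0, 0, 0],
    [0, 0, 0],
    [0, 0, 0],
    [0, 0, 0],
    [0, 0, 0],
    [0, 0, 0],
  ],
  slide=[
    [0, 0, 0.01],
    [0, 0, 0.01],
    [0, 0, 0.008],
    [0, 0, 0.004],
    [0, 0, 0.003],
    [0, 0, 0.002],
    [0, 0, 0],
    [0, 0, 0],
    [0, 0, 0],
    [0, 0, 0],
  ],
  gripper=[-1, -1, -1, -1, -1, -1, -1, -1, -1, -1],
)

```text
time_s: 27.7
position: [0.5827, -0.3035, -0.0096]
tool_rot: [[-0.178, -0.984, 0.0], [-0.984, 0.178, -0.0], [0.0, -0.0, -1.0]]
ft_force: [-0.6, 0.7, -2.2]
grip_width: 0.0211
```

```bash
python3 look.py s 330,110,90,110 195,145,90,90
```

```text
t 27.7 p [ 0.5827 -0.3035 -0.0096] q [-37.8  44.2  71.4  -0.   64.5  62.5] F [-0.6  0.7 -2.2] M [ 0.06 -0.06  0.07] w 0.0211
[[-0.1782, -0.984, 0.0001], [-0.984, 0.1782, -0.0001], [0.0001, -0.0001, -1.0]]
top scale 4.4222222222222225
scene scale 4.4222222222222225
```

View pics/s.png

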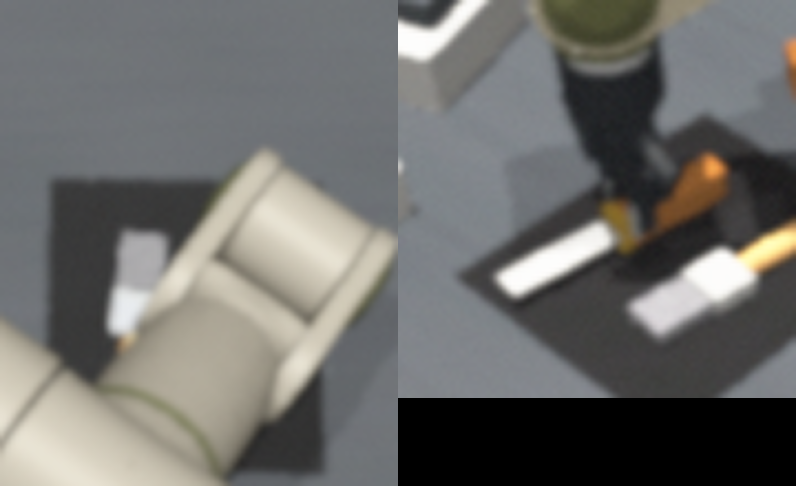

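>>> jog_arm(
  dr=[
    [0, 0, 0],
    [0, 0, 0],
    [0, 0, 0],
    [0, 0, 0],
    [0, 0, 0],
    [0, 0, 0],
    [0, 0, 0],
    [0, 0, 0],
    [0, 0, 0],
    [0, 0, 0],
  ],
  slide=[
    [0, 0, 0.001],
    [0, 0, 0.0005],
    [0, 0, 0],
    [0, 0, 0],
    [0, 0, 0],
    [0, 0, 0],
    [0, 0, 0],
    [0, 0, 0],
    [0, 0, 0],
    [0, 0, 0],
  ],
  gripper=[-1, -1, -1, 0.3, 0.3, 0.3, 0.3, 0.3, 0.3, 0.3],
)

```text
time_s: 28.8
position: [0.5827, -0.3035, -0.0112]
tool_rot: [[-0.178, -0.984, -0.0], [-0.984, 0.178, 0.0], [-0.0, 0.0, -1.0]]
ft_force: [0.3, 0.2, 0.6]
grip_width: 0.0557
```

>>> jog_arm(
  dr=[
    [0, 0, 0],
    [0, 0, 0],
    [0, 0, 0],
    [0, 0, 0],
    [0, 0, 0],
    [0, 0, 0],
    [0, 0, 0],
    [0, 0, 0],
    [0, 0, 0],
    [0, 0, 0],
  ],
  slide=[
    [0, 0, -0.005],
    [0, 0, -0.01],
    [0, 0, -0.02],
    [0, 0, -0.03],
    [0, 0, -0.03],
    [0, 0, -0.03],
    [0, 0, -0.03],
    [0, 0, -0.03],
    [0, 0, -0.02],
    [0, 0, 0],
  ],
  gripper=[0.3, 0.3, 0.3, 0.3, 0.3, 0.3, 0.3, 0.3, 0.3, 0.3],
)

```text
time_s: 29.8
position: [0.5835, -0.3041, 0.1981]
tool_rot: [[-0.178, -0.984, 0.006], [-0.984, 0.178, -0.004], [0.003, -0.006, -1.0]]
ft_force: [-0.3, -0.5, -0.5]
grip_width: 0.0558
```

```bash
python3 look.py u 205,80,230,160 195,145,200,140
```

```text
t 29.8 p [ 0.5835 -0.3041  0.1981] q [-37.8  33.2  56.4   0.   90.   62.5] F [-0.3 -0.5 -0.5] M [-0.02 -0.01 -0.02] w 0.0558
[[-0.1782, -0.984, 0.0057], [-0.984, 0.1781, -0.0044], [0.0033, -0.0064, -1.0]]
top scale 1.7304347826086957
scene scale 1.99
```

View pics/u.png

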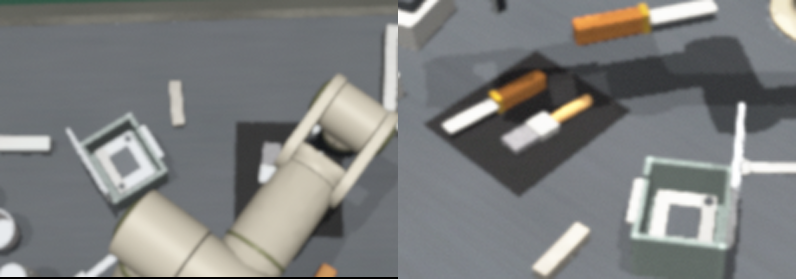

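View pics/u_scene.png

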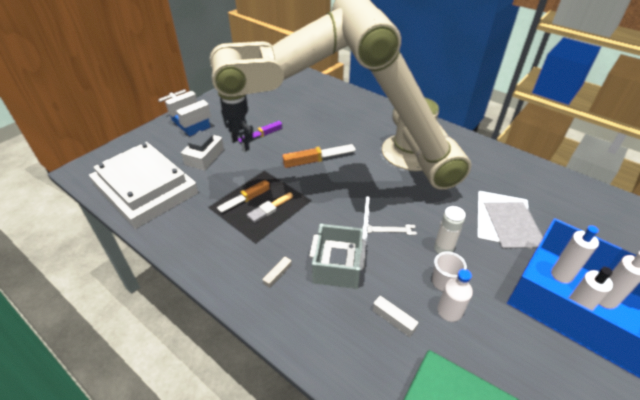

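```bash
python3 - <<'E'
from h import *
F=pose(.6166,.1108,np.radians(120.43))
for th in(1.3,1.4,1.5,1.6,1.7):
    P=[[.065-.13*np.cos(th)+0.003*np.sin(th),y,.09+.13*np.sin(th)+.003*np.cos(th)] for y in(-.075,.075)]
    print(th,proj("scene",F(P)).round(1).tolist(),proj("top",F(P)).round(1).tolist())
import cv2
a=cv2.imread('pics/u_scene.png');b=cv2.imread('pics/u_top.png')
cv2.imwrite('pics/v.png',np.hstack([cv2.resize(a[190:250,335:395],(390,390),interpolation=2),cv2.resize(b[140:200,235:295],(390,390),interpolation=2)]))
E
```

```text
1.3 [[350.9, 236.9], [356.0, 195.7]] [[251.1, 148.9], [273.7, 185.3]]
1.4 [[356.0, 236.8], [360.7, 195.5]] [[247.8, 150.6], [270.4, 187.2]]
1.5 [[361.3, 237.1], [365.5, 195.6]] [[244.4, 152.4], [267.0, 189.1]]
1.6 [[366.5, 237.7], [370.2, 196.1]] [[241.2, 154.4], [263.7, 191.1]]
1.7 [[371.7, 238.6], [374.9, 197.0]] [[238.0, 156.5], [260.5, 193.2]]
```

View pics/v.png

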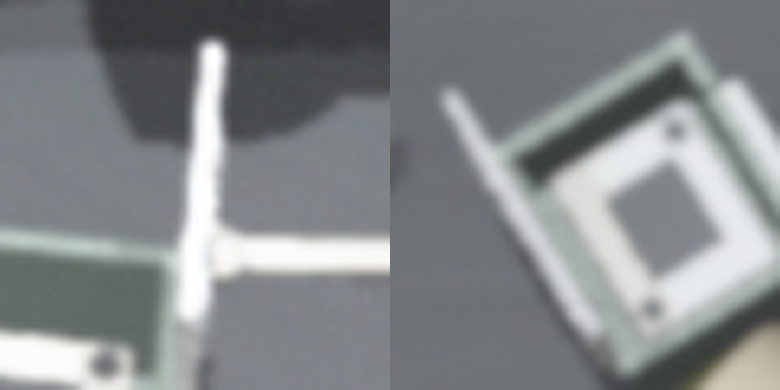

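```bash
python3 -c "
from rig import env,observe
env.close_job(); s=observe(); print(s['time_s'],s['ft_force'])"
```

```text
the job is handed in; nothing more can be done
the job is handed in; nothing more can be done
```

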